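# Pack the walker's grooming caddy and lock it

## Task

Pack the white caddy for the walk to the washroom: slide its red lock all the way to the open stop, press every brush and comb lying on the table down by its handle into a clip of its own (any clip, head sticking out on the side away from the slide, handle central between the forks) until the jaw snaps shut over it, and only when all are in slide the lock fully home again. Set the closed denture case upright and flat in the caddy's well as well, at any point in the job, and leave the other things on the table where they are.

Things in the scene. Friction and masses are not known exactly. Their poses are not given: they have to be found in the camera images.
- toothbrush: Toothbrush (loose): blue built-up handle, white 22 mm wide brush head at x +62 to +126 mm. Handle: straight round rod 22 mm across, 124 mm long (x -62 to +62 mm). Origin: middle of the handle, on its axis (11 mm above the table as it lies). Own x runs along the handle towards the head. 80 g; lies with the head flat on the table.
- comb_wide: Wide-toothed comb (loose): green built-up handle, black comb head 35 mm wide at x +58 to +124 mm. Handle: straight round rod 22 mm across, 124 mm long (x -62 to +62 mm). Origin: middle of the handle, on its axis (11 mm above the table as it lies). Own x runs along the handle towards the head. 80 g; lies with the head flat on the table.
- comb_fine: Fine-toothed comb (loose): grey built-up handle, orange comb head 35 mm wide at x +58 to +124 mm. Handle: straight round rod 22 mm across, 124 mm long (x -62 to +62 mm). Origin: middle of the handle, on its axis (11 mm above the table as it lies). Own x runs along the handle towards the head. 80 g; lies with the head flat on the table.
- hairbrush: Hairbrush (loose): black built-up handle, black 42 mm wide paddle with orange pins at x +58 to +124 mm. Handle: straight round rod 22 mm across, 124 mm long (x -62 to +62 mm). Origin: middle of the handle, on its axis (11 mm above the table as it lies). Own x runs along the handle towards the head. 80 g; lies with the head flat on the table.
- denture_case: Closed blue denture case (loose), box 88 mm (own x) x 62 mm (own y) x 50 mm high, 140 g. Origin: centre of its underside, z up.
- caddy: White walker caddy, fixed. Origin on the table under the middle of the row of clips; own x points away from the red slide, y left, z up. Base plate 8 mm thick, x -93 to +57, y -229 to +131 mm. A rail wall 61 mm high at x -87 to -73 mm carries the slide; nothing stands on the +x side, where the heads stick out over the edge. The four clips are 68 mm apart along y.
- clip0 (a point): Leftmost (+y) clip: where the middle of a seated handle's axis lies, 48 mm above the table; axes as the caddy's, handle along x, head to +x. Two forks 18 mm wide, 74 mm high, at x -36 and +36 mm; the 54 mm between them is free for fingers down to 25 mm above the table. Each fork: V seat, white fixed cheek at y -13 mm, blue sprung jaw at +y with its nose over the handle.
- clip1 (a point): Second from left clip: where the middle of a seated handle's axis lies, 48 mm above the table; axes as the caddy's, handle along x, head to +x. Two forks 18 mm wide, 74 mm high, at x -36 and +36 mm; the 54 mm between them is free for fingers down to 25 mm above the table. Each fork: V seat, white fixed cheek at y -13 mm, blue sprung jaw at +y with its nose over the handle.
- clip2 (a point): Third from left clip: where the middle of a seated handle's axis lies, 48 mm above the table; axes as the caddy's, handle along x, head to +x. Two forks 18 mm wide, 74 mm high, at x -36 and +36 mm; the 54 mm between them is free for fingers down to 25 mm above the table. Each fork: V seat, white fixed cheek at y -13 mm, blue sprung jaw at +y with its nose over the handle.
- clip3 (a point): Rightmost (-y) clip: where the middle of a seated handle's axis lies, 48 mm above the table; axes as the caddy's, handle along x, head to +x. Two forks 18 mm wide, 74 mm high, at x -36 and +36 mm; the 54 mm between them is free for fingers down to 25 mm above the table. Each fork: V seat, white fixed cheek at y -13 mm, blue sprung jaw at +y with its nose over the handle.
- jaw0 (a joint): Blue sprung jaw of clip0, rad: 0 closed, grows as it opens. A handle pushed straight down from above first touches it with its axis about 23 mm above the seated height, presses it aside (about 6 to 12 N in all, about 0.1 rad) and sits when it snaps back by itself to 0. Lifting a seated handle straight out again takes a similar pull.
- jaw1 (a joint): Blue sprung jaw of clip1, rad: 0 closed, grows as it opens. A handle pushed straight down from above first touches it with its axis about 23 mm above the seated height, presses it aside (about 6 to 12 N in all, about 0.1 rad) and sits when it snaps back by itself to 0. Lifting a seated handle straight out again takes a similar pull.
- jaw2 (a joint): Blue sprung jaw of clip2, rad: 0 closed, grows as it opens. A handle pushed straight down from above first touches it with its axis about 23 mm above the seated height, presses it aside (about 6 to 12 N in all, about 0.1 rad) and sits when it snaps back by itself to 0. Lifting a seated handle straight out again takes a similar pull.
- jaw3 (a joint): Blue sprung jaw of clip3, rad: 0 closed, grows as it opens. A handle pushed straight down from above first touches it with its axis about 23 mm above the seated height, presses it aside (about 6 to 12 N in all, about 0.1 rad) and sits when it snaps back by itself to 0. Lifting a seated handle straight out again takes a similar pull.
- lock (a joint): Red lock slide, m: 0 = locked end stop (a 16 mm wide red tongue over the butt end of each clip's handle, 4.5 mm above a seated handle), 0.038 = open end stop (tongues between the clips, mouths clear). Opens towards the caddy's -y (right), locks towards +y (left). About 3 N friction; stays where left. Starts locked or nearly so.
- lock_grip (a point): Point in the upright red grip of the lock slide, moves with it; axes as the caddy's; 92 mm above the table. The grip is 16 mm thick (y) and 22 mm (x), from 69 to 109 mm above the table; the grey bar under it tops out at 69 mm.
- well (a point): Centre of the floor of the rectangular well at the caddy's right end, 8 mm above the table, axes as the caddy's. Inside 98 mm (x) x 72 mm (y), kerb 14 mm high; takes the denture case with its long side along x (either way round).
- cup: Bystander (loose), leave alone: clear glass cup, 72 mm across, 95 mm tall. Origin: centre of the underside.
- pill_tin: Bystander (loose), leave alone: flat stainless pill tin, 56 x 80 x 22 mm. Origin: centre of the underside.
- glasses_case: Bystander (loose), leave alone: grey spectacle case, 160 x 62 x 36 mm. Origin: centre of the underside.
- cream_jar: Bystander (loose), leave alone: white cream jar with green cap, 56 mm across, 50 mm tall. Origin: centre of the underside.
- mouthwash: Bystander (loose), leave alone: green mouthwash bottle, 68 mm across, 180 mm tall. Origin: centre of the underside.
- mug: Bystander (loose), leave alone: blue mug, 80 mm across, 90 mm tall. Origin: centre of the underside.
Things that resemble listed ones, but are neither listed nor needed, are in the scene too. What is shaped like the comb_fine but blue or yellow is not meant.

How it is judged (in metres and radians):
On the way, in this order (a step that is already met when the one before it is completed fails the run):
1. the lock slide is at its open end stop (value of joint lock above 0.035 m), for 0.2 s.
2. every brush and comb present is seated in a clip with its jaw closed (((x of toothbrush in the frame of clip0 between -0.012 and 0.012 m and y of toothbrush in the frame of clip0 between -0.005 and 0.005 m and z of toothbrush in the frame of clip0 between -0.004 and 0.004 m and angle between the x axis of toothbrush and the x axis of clip0, either way round below 0.08 rad and value of joint jaw0 below 0.04 rad) or (x of toothbrush in the frame of clip1 between -0.012 and 0.012 m and y of toothbrush in the frame of clip1 between -0.005 and 0.005 m and z of toothbrush in the frame of clip1 between -0.004 and 0.004 m and angle between the x axis of toothbrush and the x axis of clip1, either way round below 0.08 rad and value of joint jaw1 below 0.04 rad) or (x of toothbrush in the frame of clip2 between -0.012 and 0.012 m and y of toothbrush in the frame of clip2 between -0.005 and 0.005 m and z of toothbrush in the frame of clip2 between -0.004 and 0.004 m and angle between the x axis of toothbrush and the x axis of clip2, either way round below 0.08 rad and value of joint jaw2 below 0.04 rad) or (x of toothbrush in the frame of clip3 between -0.012 and 0.012 m and y of toothbrush in the frame of clip3 between -0.005 and 0.005 m and z of toothbrush in the frame of clip3 between -0.004 and 0.004 m and angle between the x axis of toothbrush and the x axis of clip3, either way round below 0.08 rad and value of joint jaw3 below 0.04 rad)) and ((x of comb_wide in the frame of clip0 between -0.012 and 0.012 m and y of comb_wide in the frame of clip0 between -0.005 and 0.005 m and z of comb_wide in the frame of clip0 between -0.004 and 0.004 m and angle between the x axis of comb_wide and the x axis of clip0, either way round below 0.08 rad and value of joint jaw0 below 0.04 rad) or (x of comb_wide in the frame of clip1 between -0.012 and 0.012 m and y of comb_wide in the frame of clip1 between -0.005 and 0.005 m and z of comb_wide in the frame of clip1 between -0.004 and 0.004 m and angle between the x axis of comb_wide and the x axis of clip1, either way round below 0.08 rad and value of joint jaw1 below 0.04 rad) or (x of comb_wide in the frame of clip2 between -0.012 and 0.012 m and y of comb_wide in the frame of clip2 between -0.005 and 0.005 m and z of comb_wide in the frame of clip2 between -0.004 and 0.004 m and angle between the x axis of comb_wide and the x axis of clip2, either way round below 0.08 rad and value of joint jaw2 below 0.04 rad) or (x of comb_wide in the frame of clip3 between -0.012 and 0.012 m and y of comb_wide in the frame of clip3 between -0.005 and 0.005 m and z of comb_wide in the frame of clip3 between -0.004 and 0.004 m and angle between the x axis of comb_wide and the x axis of clip3, either way round below 0.08 rad and value of joint jaw3 below 0.04 rad)) and ((x of comb_fine in the frame of clip0 between -0.012 and 0.012 m and y of comb_fine in the frame of clip0 between -0.005 and 0.005 m and z of comb_fine in the frame of clip0 between -0.004 and 0.004 m and angle between the x axis of comb_fine and the x axis of clip0, either way round below 0.08 rad and value of joint jaw0 below 0.04 rad) or (x of comb_fine in the frame of clip1 between -0.012 and 0.012 m and y of comb_fine in the frame of clip1 between -0.005 and 0.005 m and z of comb_fine in the frame of clip1 between -0.004 and 0.004 m and angle between the x axis of comb_fine and the x axis of clip1, either way round below 0.08 rad and value of joint jaw1 below 0.04 rad) or (x of comb_fine in the frame of clip2 between -0.012 and 0.012 m and y of comb_fine in the frame of clip2 between -0.005 and 0.005 m and z of comb_fine in the frame of clip2 between -0.004 and 0.004 m and angle between the x axis of comb_fine and the x axis of clip2, either way round below 0.08 rad and value of joint jaw2 below 0.04 rad) or (x of comb_fine in the frame of clip3 between -0.012 and 0.012 m and y of comb_fine in the frame of clip3 between -0.005 and 0.005 m and z of comb_fine in the frame of clip3 between -0.004 and 0.004 m and angle between the x axis of comb_fine and the x axis of clip3, either way round below 0.08 rad and value of joint jaw3 below 0.04 rad)) and ((x of hairbrush in the frame of clip0 between -0.012 and 0.012 m and y of hairbrush in the frame of clip0 between -0.005 and 0.005 m and z of hairbrush in the frame of clip0 between -0.004 and 0.004 m and angle between the x axis of hairbrush and the x axis of clip0, either way round below 0.08 rad and value of joint jaw0 below 0.04 rad) or (x of hairbrush in the frame of clip1 between -0.012 and 0.012 m and y of hairbrush in the frame of clip1 between -0.005 and 0.005 m and z of hairbrush in the frame of clip1 between -0.004 and 0.004 m and angle between the x axis of hairbrush and the x axis of clip1, either way round below 0.08 rad and value of joint jaw1 below 0.04 rad) or (x of hairbrush in the frame of clip2 between -0.012 and 0.012 m and y of hairbrush in the frame of clip2 between -0.005 and 0.005 m and z of hairbrush in the frame of clip2 between -0.004 and 0.004 m and angle between the x axis of hairbrush and the x axis of clip2, either way round below 0.08 rad and value of joint jaw2 below 0.04 rad) or (x of hairbrush in the frame of clip3 between -0.012 and 0.012 m and y of hairbrush in the frame of clip3 between -0.005 and 0.005 m and z of hairbrush in the frame of clip3 between -0.004 and 0.004 m and angle between the x axis of hairbrush and the x axis of clip3, either way round below 0.08 rad and value of joint jaw3 below 0.04 rad))), for 0.2 s.
3. the lock slide is at its locked end stop over the seated handles (all of step 2 and value of joint lock below 0.003 m), for 0.2 s.
At the end, for the whole second after the job is handed in: Each brush and comb present is in a clip (handle middle within 12 mm along, 5 mm across, 4 mm in height; parallel within 0.08 rad; jaw under 0.04 rad); the denture case stands flat in the well (10 mm, 4 mm in height, 0.1 rad); the lock is within 3 mm of its locked stop (all of step 3 and x of denture_case in the frame of well between -0.01 and 0.01 m and y of denture_case in the frame of well between -0.01 and 0.01 m and z of denture_case in the frame of well between -0.004 and 0.004 m and angle between denture_case's own z axis and vertical below 0.1 rad); the robot touches nothing.
It fails at once if another thing on the table (cup, tin, spectacle case, jar, bottle, mug) is pushed more than 40 mm or tipped over (distance of any of cup, pill_tin, glasses_case, cream_jar, mouthwash, mug from where it was at the start of the episode above 0.04 m or angle between any of cup, pill_tin, glasses_case, cream_jar, mouthwash, mug's own z axis and vertical above 0.5 rad).
Of toothbrush, comb_wide, comb_fine, hairbrush only 2 to 4 are there at a start; the rules pass over those that are not, and their reading is None.
At some moment in a run one of toothbrush, comb_wide, comb_fine, hairbrush, denture_case may be knocked a few centimetres aside while the robot is not near it.
Once in a run the grip may slacken for a moment while it holds something.
It also fails if it takes over 210 s, if anything falls off the work surface, if the arm or the gripper's body presses on something with over 40 N, if the wrist force passes 120 N, or if a joint passes its speed limit or range.

## Robot

A 6-joint arm with a two-finger parallel gripper is mounted at the origin on the work surface. World frame = base frame: x ahead of the robot, y to its left, z up, the work surface at z = 0. Lengths are in m, angles in degrees, forces in N, time in s.
With the tool pointing down it reaches from about 0.375 to 0.975 m from the base axis. Payload 3.8 kg.
Tool frame: the origin (TCP) lies on the centre line of the jaws, within the pads' length; the fingertips stand 14 mm ahead of it and the grasp point (between the pads) lies 5 mm behind it; z points along the fingers, y is the line along which they close (so a half turn about z gives the same grasp; the last joint's range is limited). The gripper opens to 88 mm and grips with 3 to 60 N. Pads are 18 mm wide; open, the fingers measure 123 mm over their backs; the gripper's body (75 mm by 187 mm) begins 45 mm behind the grasp point.
Start: joints at [-71.557, 15.12, 91.902, -0, 72.978, -2.114], TCP at [0.237, -0.632, 0.253] pointing down, gripper open.
Joint ranges: [-150.88, 150.88], [-54.13, 125.18], [17.81, 147.31], [-75.09, 255.09], [0, 152.58], [-146.25, 146.25]. Speed limits (degrees/s): [147.25, 147.25, 180, 180, 180, 180].

## Interface

Orientations are given as a 3x3 rotation matrix whose columns are the frame's x, y, z axes.
In Python, from station import ctrl gives the robot as it stands. The module is installed in compiled form; this text tells all that it offers.
- The arm moves only by the tool send_rows, never from a script. Its argument "steps" is one flat list of numbers, 6 for each row, row after row: the shift along the tool's x, y, z in units of 150 mm (1.0 is 150 mm), then the turn, a rotation vector about the tool's x, y, z in units of 180 degrees (1.0 is 180 degrees). A call has 1 to 20 rows; each row is the pose to reach, as a shift and turn from the pose commanded when the call began, along the tool's axes at that moment, turning the shorter way round; what a row does not reach only later rows make up. A row lasts 1/12 s, in which the tool goes at most 41.7 mm and 7.16 degrees, less where a joint would pass 70% of its speed; a pose out of reach is approached as far as the arm can. A call with a number of a shift or a turn outside -1 to 1 is refused whole. A call with a gripper value outside its range is refused whole. "jaw" is the opening, from -1 (shut) to 1 (fully open), set as the call begins (left out, the last holds). The fingers move at their own pace and stop on an object; "squeeze" is the grip in N (left out, the last holds). Time passes only in rows, so rows that repeat a pose let the fingers close. It gives the time, the measured TCP pose, the force, the opening and the grip force at its end, in the units of the state.
- ctrl.sense(): the state, without advancing time (a new reading comes with each control period).
- ctrl.read_camera(name): name is "side" or "top"; returns a dict with "image" (480x640x3 uint8, red, green, blue), "range_z" (480x640 float32, m along the optical axis (not along the pixel's ray), 0 where there is no reading), "vfov" (degrees; the focal length in pixels is half the picture's height over the tangent of half this angle, whatever the lens; pixels are square), "cx", "cy" (the principal point, pixels), "k1" (the pictures are not rectified: a ray, as slopes to the right and down, at radius r is drawn at 1 + k1 r^2 times it, then the intrinsics apply), "R" (3x3) and "t" (3): a world point X has camera coordinates R X + t. Camera axes: x right, y down, z forward; pixel columns grow to the right and rows downward; lengths in m; the calibration is good to about 2 mm. A picture is of the moment at which its call begins.
- ctrl.hand_in(): hands the job in; it is judged then, once.
The state is a dict: "t": time; "joints": joint angles; "joint_vel": joint speeds; "effort": joint torques, N m; "tcp_pos": TCP position; "eef_rot": TCP orientation; "ft_force": force on the tool from outside, world axes, zero at the start; "moment": the same for the moment, N m; "grip_width": finger opening in m; "finger_force": force on a finger pad.
Only numpy, scipy, OpenCV 4.12 (cv2) and the standard library are available. Lean on these libraries where they do the work, as an engineer would, in place of code of your own. Each camera call takes 0.05 s, during which the arm holds its last target. There are 200 camera calls.

## Working session

There is one attempt and no reset: what is moved stays moved. The work goes in short steps, Python scripts to look and compute and a tool call to move; the robot and the scene stay as the last step left them, time stands still between calls to the robot, and variables do not carry over. Pictures are saved under pics/ and viewed, at most 14 in all, crops included, and the job is handed in when it is done.

Besides the shell and the picture viewer there is one more tool, called after "Emit:" as name(argument=value, ...) on one line, values as JSON. send_rows: Moves the arm, as the interface text tells. Its arguments: {"type":"object","properties":{"steps":{"type":"array"},"jaw":{"type":"number"},"squeeze":{"type":"number"}},"required":["steps"]}

```bash
mkdir -p pics; cat > h.py <<'E'
import numpy as np, cv2
from station import ctrl
def cam(n):
    c=ctrl.read_camera(n); c['f']=c['image'].shape[0]/2/np.tan(np.radians(c['vfov'])/2)
    c['R']=np.array(c['R']);c['t']=np.array(c['t']);return c
def ray(c,u,v):
    K=np.array([[c['f'],0,c['cx']],[0,c['f'],c['cy']],[0,0,1.]])
    d=np.array([u-c['cx'],v-c['cy']])/c['f']; x=d.copy()
    for _ in range(30): x=d/(1+c['k1']*(x@x))
    return -c['R'].T@c['t'], c['R'].T@np.array([x[0],x[1],1.]), x
def onz(c,u,v,z):
    o,d,_=ray(c,u,v); return o+d*(z-o[2])/d[2]
def dep(c,u,v):
    o,d,_=ray(c,u,v); return o+d*float(c['range_z'][int(round(v)),int(round(u))])
def proj(c,X):
    p=c['R']@np.array(X)+c['t']; s=p[:2]/p[2]; s=s*(1+c['k1']*(s@s)); return s*c['f']+[c['cx'],c['cy']]
def cloud(c):
    H,W=c['range_z'].shape; u,v=np.meshgrid(np.arange(W),np.arange(H))
    d=np.stack([(u-c['cx'])/c['f'],(v-c['cy'])/c['f']],-1); x=d.copy()
    for _ in range(20): x=d/(1+c['k1']*(x**2).sum(-1,keepdims=True))
    P=np.concatenate([x,np.ones((H,W,1))],-1)*c['range_z'][...,None]
    return (P-c['t'])@c['R']
def save(c,n): cv2.imwrite('pics/'+n,c['image'][...,::-1])
E
python3 - <<'E'
from h import *
for n in('top','side'):
    c=cam(n); save(c,n+'0.png'); print(n,c['vfov'],c['k1'],-c['R'].T@c['t'],c['R'].round(3).tolist())
    P=cloud(c); print((c['range_z']>0).mean(), P[::120,::160,:].round(3).tolist())
print(ctrl.sense())
E
```

```text
top 48.2749411592832 -0.051725274168842234 [ 0.3275939  -0.01289935  1.61225353] [[-0.007, -1.0, 0.004], [-0.994, 0.007, -0.108], [0.108, -0.005, -0.994]]
0.9958984375 [[[1.319, 1.029, -0.054], [1.321, 0.49, -0.084], [1.323, -0.053, -0.098], [1.327, -0.604, -0.101]], [[1.139, 1.426, -0.764], [0.869, 0.451, 0.002], [0.864, -0.047, 0.004], [0.864, -0.547, 0.003]], [[0.576, 1.381, -0.747], [0.494, 0.443, -0.005], [0.491, -0.044, -0.0], [0.486, -0.529, 0.008]], [[0.043, 1.359, -0.755], [0.135, 0.434, -0.001], [0.205, -0.031, 0.597], [0.127, -0.52, -0.006]]]
side 49.080706425571364 -0.12935491568692364 [ 0.288901   -1.31009646  1.1322546 ] [[0.991, -0.135, 0.022], [-0.066, -0.612, -0.788], [0.12, 0.779, -0.616]]
0.9958951822916666 [[[-0.614, 0.7, 0.742], [-0.237, 1.927, 0.428], [0.691, 1.918, 0.402], [1.321, 1.067, 0.601]], [[-0.59, 0.393, 0.408], [0.102, -0.359, 0.704], [0.53, 0.58, 0.249], [1.315, 0.824, 0.112]], [[-0.612, 0.151, 0.081], [-0.017, -0.065, 0.198], [0.479, 0.132, 0.004], [1.325, 0.575, -0.407]], [[-0.609, -0.151, -0.183], [-0.021, -0.349, 0.002], [0.414, -0.392, -0.002], [0.832, -0.484, 0.045]]]
{'t': 0.1, 'joints': array([-7.15538893e+01,  1.51641214e+01,  9.19720580e+01,  1.04407344e-03,
        7.29767316e+01, -2.11396187e+00]), 'joint_vel': array([-0.02294002, -0.08447753, -0.23809138,  0.1567665 ,  0.05610443,
        0.00451825]), 'effort': array([ 3.53266360e-04, -5.03620541e+01, -3.58070576e+01,  7.31713674e-02,
        2.33308197e-02, -4.57367810e-05]), 'tcp_pos': array([ 0.23686939, -0.63143431,  0.25153387]), 'eef_rot': array([[ 9.36306402e-01,  3.51183647e-01, -6.07015243e-04],
       [ 3.51184160e-01, -9.36304529e-01,  1.87493160e-03],
       [ 9.00941957e-05, -1.96868460e-03, -9.99998058e-01]]), 'ft_force': array([ 0.07504593, -0.1362327 , -0.87141102]), 'moment': array([ 0.0214083 ,  0.04741347, -0.00058175]), 'finger_force': 0.0, 'grip_width': 0.0883036138317606}
```

View pics/top0.png

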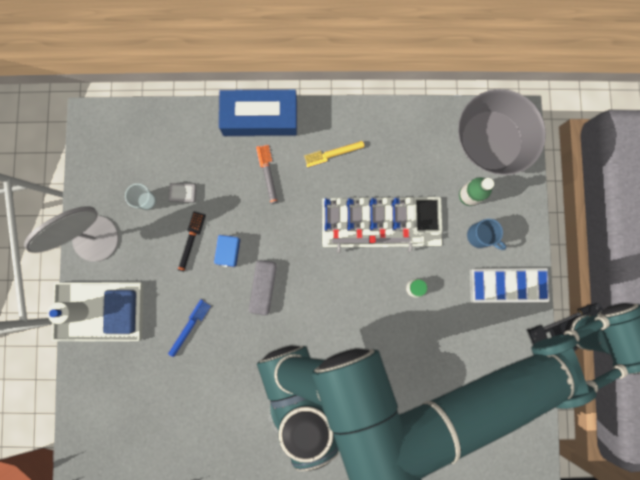

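View pics/side0.png

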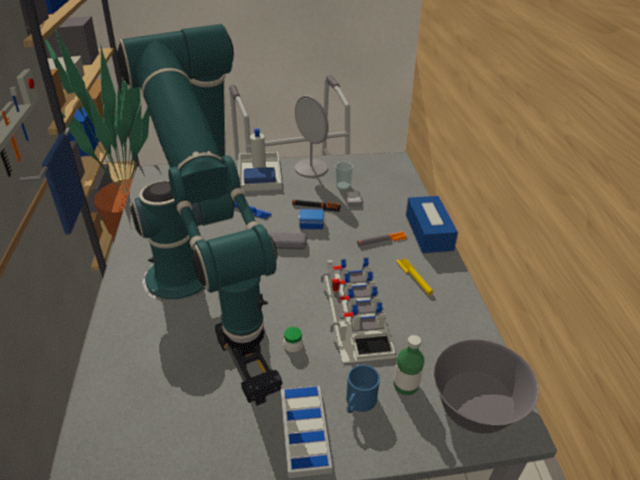

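The top view shows the caddy at about (382,222), with red tongues along its lower edge and the well on the right at (428,215).

- **Comb candidates:** three share the shape. The grey handle with an orange head at (268,173) matches comb_fine. The yellow one at (335,154) and the blue one at (188,328) are decoys.
- **Hairbrush:** the black one at (191,240).
- **Denture case candidates:** (227,251), (119,311) in the tray, and the tissue box at (258,112). The first fits 88x62 mm.

I'll confirm these in a crop.

```bash
python3 - <<'E'
from h import *
c=cam('top'); np.savez('top.npz',**{k:c[k] for k in('image','range_z')})
cv2.imwrite('pics/crop1.png',cv2.resize(c['image'][130:370,160:460,::-1],None,fx=2.6,fy=2.5,interpolation=cv2.INTER_CUBIC))
P=cloud(c)
for n,u,v in [('case',227,249),('tray',119,311),('tissue',280,100),('hb',187,252),('cf',271,187),('blue',186,335),('yellow',345,152),('caddybase',420,200),('gcase',262,288)]:
    print(n,np.median(P[v-1:v+2,u-1:u+2].reshape(-1,3),0).round(3))
E
```

```text
case [0.461 0.23  0.047]
tray [0.282 0.543 0.05 ]
tissue [0.9   0.072 0.084]
hb [0.455 0.353 0.021]
cf [0.65  0.103 0.02 ]
blue [0.21  0.355 0.017]
yellow [ 0.76  -0.123  0.012]
caddybase [ 0.61  -0.349  0.011]
gcase [0.347 0.128 0.034]
```

View pics/crop1.png

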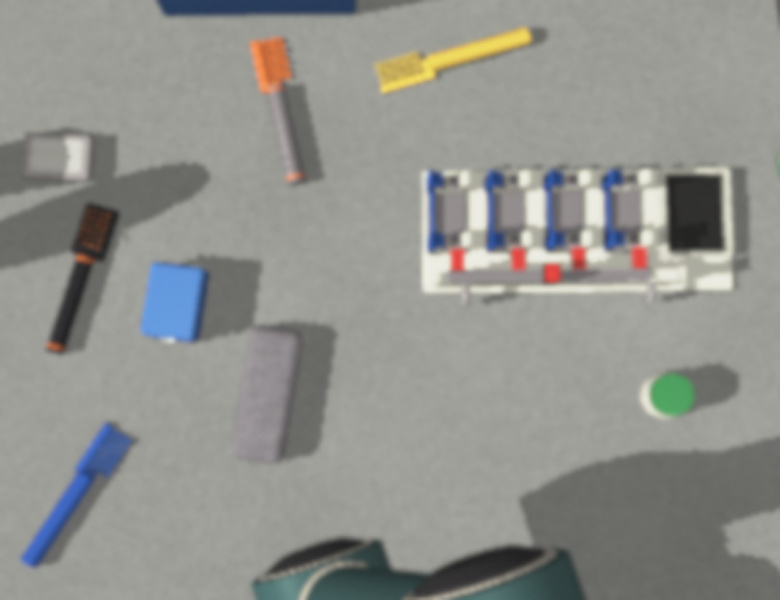

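The crop confirms it: the grey/orange comb at crop (280,110), the black hairbrush at (85,270), and the blue case at (175,300). No toothbrush or green comb is visible, and I'll check behind the arm later. Next I measure from both views.

```bash
cat > m.py <<'E'
from h import *
def rect(c,mask,z,roi=None,minA=15,n=1):
    m=mask.astype(np.uint8)
    if roi is not None:
        k=np.zeros_like(m);k[roi[1]:roi[3],roi[0]:roi[2]]=1;m&=k
    cs,_=cv2.findContours(m,cv2.RETR_EXTERNAL,cv2.CHAIN_APPROX_NONE)
    cs=sorted([k for k in cs if cv2.contourArea(k)>=minA],key=cv2.contourArea,reverse=True)[:n]; out=[]
    for k in cs:
        p=np.array([onz(c,*q,z)[:2] for q in k[:,0,:].astype(float)])
        (cx,cy),(w,h),a=cv2.minAreaRect((p*1000).astype(np.float32))
        if w<h: w,h,a=h,w,a+90
        out.append((round(cx,1),round(cy,1),round(w,1),round(h,1),round((a+90)%180-90,1),k[:,0].mean(0).round(1).tolist()))
    return out
def hsv(c): return cv2.cvtColor(c['image'],cv2.COLOR_RGB2HSV).transpose(2,0,1).astype(int)
def red(c): h,s,v=hsv(c); return ((h<6)|(h>172))&(s>140)&(v>90)
def orange(c): h,s,v=hsv(c); return (h>=5)&(h<17)&(s>130)&(v>120)
def blue(c): h,s,v=hsv(c); return (h>100)&(h<125)&(s>120)&(v>60)
def white(c): h,s,v=hsv(c); return (s<45)&(v>165)
E
python3 - <<'E'
from m import *
t=cam('top');s=cam('side')
import pickle; pickle.dump((t,s),open('c0.pkl','wb'))
R={'top':(315,185,450,255),'side':(315,250,400,365)}
for n,c in(('top',t),('side',s)):
    P=cloud(c)
    print(n,'white8',rect(c,white(c)|(blue(c))|red(c),.008,R[n],n=1))
    print(' red',rect(c,red(c),.065,R[n],8,6))
    print(' blue',rect(c,blue(c),.07,R[n],8,6))
    rc=(205,230,245,272) if n=='top' else (295,205,328,232)
    print(' case',rect(c,blue(c),.05,rc))
    ro=(250,140,285,210) if n=='top' else (350,225,410,250)
    print(' orange',rect(c,orange(c),.005,ro,3,3))
    ro=(175,205,210,275) if n=='top' else (285,190,345,215)
    print(' hb orange',rect(c,orange(c),.008,ro,3,4)); h,S,v=hsv(c)
    print(' hb dark',rect(c,(v<60)|orange(c),.011,ro,20,2))
    if n=='top':
        ro=(250,165,285,207); z=P[...,2]; m=(z>.013); print(' cf handle',rect(c,m,.016,ro))
        m=(z>.012); print(' hb handle', rect(c,m,.015,(175,232,200,275)))
        # caddy cloud
        q=P[190:255,315:450].reshape(-1,3); q=q[(q[:,2]>.004)]; print(' cloud rect',cv2.minAreaRect((q[:,:2]*1000).astype(np.float32)))
E
```

```text
top white8 [(536.3, -283.4, 260.1, 164.9, -88.3, [412.6, 228.0])]
 red [(485.9, -194.0, 17.6, 11.7, -1.1, [371.8, 239.0]), (502.7, -88.0, 20.5, 8.7, -0.7, [335.6, 233.3]), (504.2, -292.2, 20.5, 8.8, -1.5, [405.6, 232.8]), (503.7, -156.4, 17.6, 11.6, -0.4, [358.7, 232.8]), (503.3, -223.5, 17.6, 5.8, -1.2, [382.1, 232.8])]
 blue [(528.7, -262.8, 23.5, 14.6, -1.4, [395.2, 224.2]), (526.7, -196.4, 20.1, 14.2, -12.3, [372.3, 224.8]), (526.7, -130.2, 17.6, 11.6, -0.8, [349.8, 225.4]), (594.4, -262.2, 21.1, 10.3, -45.6, [394.8, 201.6]), (594.9, -195.3, 20.7, 12.3, -53.5, [372.1, 201.9]), (594.4, -128.3, 16.8, 12.4, -45.3, [349.2, 201.9])]
 case [(457.3, 230.1, 82.9, 61.4, -8.3, [226.6, 250.4])]
 orange [(752.4, 125.2, 61.9, 36.6, 12.5, [263.4, 154.8])]
 hb orange [(513.6, 344.0, 9.2, 6.1, 89.6, [191.3, 233.1]), (407.2, 375.0, 9.5, 5.3, 63.5, [180.7, 268.3])]
 hb dark [(458.8, 355.5, 96.7, 14.8, -16.3, [187.2, 251.0]), (545.2, 324.3, 59.3, 35.6, -26.8, [197.7, 225.5])]
 cf handle [(662.0, 107.3, 121.3, 21.1, 12.0, [269.5, 183.6])]
 hb handle [(458.3, 356.9, 124.3, 22.0, -15.9, [186.4, 251.1]
[... 247 characters left out ...]
-291.6, 23.1, 15.6, -6.6, [348.0, 314.2]), (504.7, -224.4, 23.9, 12.5, -6.5, [344.2, 297.6]), (504.1, -89.8, 24.9, 14.3, -6.3, [336.8, 267.2])]
 blue [(595.8, -281.6, 38.3, 13.5, 71.6, [378.6, 307.6]), (525.6, -280.8, 36.1, 14.1, 79.9, [354.8, 309.2]), (596.4, -213.3, 36.9, 12.9, 69.0, [373.9, 291.4]), (596.1, -146.0, 38.9, 13.8, 71.5, [369.3, 276.1]), (527.0, -213.0, 34.3, 11.7, 80.6, [350.7, 292.6]), (540.0, -131.4, 66.4, 27.1, 40.7, [351.2, 273.9])]
 case [(456.5, 222.0, 82.8, 75.0, -10.8, [311.4, 215.1])]
 orange [(756.8, 126.2, 57.2, 42.1, 11.1, [397.7, 235.8])]
 hb orange []
 hb dark [(455.3, 353.2, 106.1, 33.6, -17.3, [307.0, 203.8]), (544.8, 320.3, 66.4, 47.4, -16.0, [331.2, 207.9])]
```

```bash
python3 - <<'E'
from m import *
import pickle; t,s=pickle.load(open('c0.pkl','rb'))
g=t['image'].min(2).astype(float)
# base outer edges: scan threshold 150 crossing (white bright vs table ~140)
def cross(p,thr):
    i=np.argmax(p>thr); return i-1+(thr-p[i-1])/(p[i]-p[i-1])
for v in (236,240,243,205,212): 
    L=300+cross(g[v,300:340],170); r=460-cross(g[v,460:425:-1],170)
    print(v,round(L,1),round(r,1),onz(t,L,v,.008)[:2].round(4),onz(t,r,v,.015)[:2].round(4))
for u in (326,425,432,438):
    T=185+cross(g[185:215,u],170);B=265-cross(g[265:225:-1,u],170)
    print(u,onz(t,u,T,.008)[:2].round(4),onz(t,u,B,.008)[:2].round(4))
h,S,v=hsv(t); 
print('well',rect(t,v<60,.008,(410,190,445,240)), [ (z,rect(t,v<60,z,(410,190,445,240))[0][:4]) for z in(.022,)])
h,S,v=hsv(s); print('well side',rect(s,v<60,.008,(345,330,400,365)))
# triangulate matched red tongues, blue jaws, case top
def tri(a,b):
    o1,d1,_=ray(t,*a);o2,d2,_=ray(s,*b);A=np.stack([d1,-d2],1);k=np.linalg.lstsq(A,o2-o1,rcond=None)[0]
    return ((o1+k[0]*d1+o2+k[1]*d2)/2).round(4)
for a,b in [((335.6,233.3),(336.8,267.2)),((382.1,232.8),(344.2,297.6)),((405.6,232.8),(348,314.2)),((394.8,201.6),(378.6,307.6)),((372.1,201.9),(373.9,291.4)),((395.2,224.2),(354.8,309.2)),((263.4,154.8),(397.7,235.8))]: print(tri(a,b))
P=cloud(t); 
for n,(u,v) in dict(cf=(269,183),hb=(186,251),case=(226,249)).items(): print(n,np.percentile(P[v-2:v+3,u-2:u+3,2],[50,90]).round(4))
Ps=cloud(s);m=red(s)&(Ps[...,1]<0)&(Ps[...,0]>.4);q=Ps[m]; print('red z side',np.percentile(q[:,2],[5,50,95,100]), 'grip pts',np.median(q[q[:,2]>.08],0) )
m=red(t);q=P[m];q=q[q[:,2]>.08];print(np.median(q,0))
E
```

```text
236 321.1 462.8 [ 0.5019 -0.0474] [ 0.4982 -0.4747]
240 321.2 441.3 [ 0.4897 -0.0474] [ 0.4865 -0.4088]
243 321.1 441.4 [ 0.4807 -0.0472] [ 0.4775 -0.4088]
205 321.3 440.4 [ 0.5964 -0.0487] [ 0.5932 -0.4098]
212 321.3 440.5 [ 0.575  -0.0486] [ 0.5717 -0.4093]
326 [ 0.6572 -0.0637] [ 0.4674 -0.0617]
425 [ 0.6557 -0.3663] [ 0.4125 -0.3589]
432 [ 0.6202 -0.3866] [ 0.4698 -0.3818]
438 [ 0.6209 -0.4051] [ 0.4693 -0.4   ]
well [(565.5, -368.4, 83.9, 56.0, 0.8, [426.6, 214.5])] [(0.022, (563.4, -365.3, 83.2, 55.5))]
well side [(566.7, -362.0, 90.0, 55.4, 0.3, [372.6, 344.5])]
[ 0.5034 -0.0883  0.065 ]
[ 0.5046 -0.224   0.0641]
[ 0.5043 -0.2926  0.0652]
[ 0.5989 -0.2653  0.053 ]
[ 0.5984 -0.1979  0.0541]
[ 0.5302 -0.2645  0.054 ]
[0.7561 0.1277 0.0032]
cf [0.02   0.0257]
hb [0.0199 0.0257]
case [0.0515 0.0544]
red z side [0.06338565 0.06843342 0.10896212 0.1124972 ] grip pts [ 0.4832942  -0.19480983  0.10632008]
[ 0.48180626 -0.18867142  0.10776951]
```

Measured, in world coordinates:

| Item | Position | Check |
|---|---|---|
| Caddy origin | ≈ (0.563, -0.1795), yaw ≈ 0 | edges fit 362 x 151 mm |
| Clip y positions | -0.0775, -0.1455, -0.2135, -0.2815 | |
| Lock grip | (0.483, -0.192) | z 0.108 top |
| Well | (0.565, -0.367) | |
| comb_fine | (0.662, 0.107), 12° | height 22 mm fits |
| Hairbrush | (0.459, 0.357), -16.5° | height 22 mm fits |
| Case | (0.457, 0.230), -8.3° | top at 51 mm |

Now I move to the lock grip.

Emit:
send_rows(steps=[0.85,-0.75,0,0,0,0.114,0.85,-0.75,0,0,0,0.114,0.85,-0.75,0,0,0,0.114,0.85,-0.75,0,0,0,0.114,0.85,-0.75,0,0,0,0.114,0.85,-0.75,0,0,0,0.114,0.85,-0.75,0,0,0,0.114], jaw=0, squeeze=20)

```text
t: 0.83
tcp_pos: [0.317, -0.4822, 0.253]
eef_rot: [[1.0, 0.002, -0.0], [0.002, -1.0, -0.001], [-0.0, 0.001, -1.0]]
ft_force: [0.7, 0.1, 0.0]
grip_width: 0.0446
finger_force: 0.0
```

Emit:
send_rows(steps=[0.55,-0.97,0.2,0,0,0,0.55,-0.97,0.2,0,0,0,0.55,-0.97,0.2,0,0,0,0.55,-0.97,0.2,0,0,0,0.55,-0.97,0.2,0,0,0])

```text
t: 1.25
tcp_pos: [0.4005, -0.3327, 0.221]
eef_rot: [[1.0, 0.003, -0.001], [0.003, -1.0, 0.004], [-0.001, -0.004, -1.0]]
ft_force: [-0.4, 1.1, -0.0]
grip_width: 0.044
finger_force: 0.0
```

Emit:
send_rows(steps=[0.55,-0.97,0,0,0,0,0.55,-0.97,0,0,0,0,0.55,-0.97,0,0,0,0,0.55,-0.97,0,0,0,0,0.55,-0.97,0,0,0,0,0.55,-0.97,0,0,0,0,0.55,-0.97,0.2,0,0,0,0.55,-0.97,0.2,0,0,0])

```text
t: 1.92
tcp_pos: [0.479, -0.1919, 0.1888]
eef_rot: [[1.0, -0.001, -0.006], [-0.001, -1.0, 0.002], [-0.006, -0.002, -1.0]]
ft_force: [-0.9, 0.5, -1.2]
grip_width: 0.044
finger_force: 0.0
```

Emit:
send_rows(steps=[0,0,0.33,0,0,0,0,0,0.67,0,0,0,0,0,0.67,0,0,0,0,0,0.67,0,0,0,0,0,0.67,0,0,0,0,0,0.67,0,0,0])

```text
t: 2.42
tcp_pos: [0.4827, -0.1926, 0.094]
eef_rot: [[1.0, -0.001, 0.002], [-0.001, -1.0, -0.001], [0.002, 0.001, -1.0]]
ft_force: [0.9, 0.9, 0.5]
grip_width: 0.0441
finger_force: 0.0
```

```bash
python3 - <<'E'
from m import *
c=cam('side');a=c['image'][230:380,290:440,::-1];t=cam('top');b=t['image'][150:300,310:460,::-1]
cv2.imwrite('pics/lk.png',cv2.resize(np.hstack([a,b]),None,fx=2.66,fy=4*2.66/2.66,interpolation=cv2.INTER_CUBIC))
print('side red',rect(c,red(c),.065,(315,250,400,365),8,6)); print('case',rect(t,blue(t),.05,(195,220,255,282)))
E
```

```text
side red [(505.0, -293.5, 22.9, 11.7, -6.6, [347.8, 314.3]), (504.6, -224.4, 23.3, 12.5, -6.5, [344.2, 297.5])]
case [(457.3, 230.1, 82.9, 61.4, -8.3, [226.8, 250.2])]
```

View pics/lk.png

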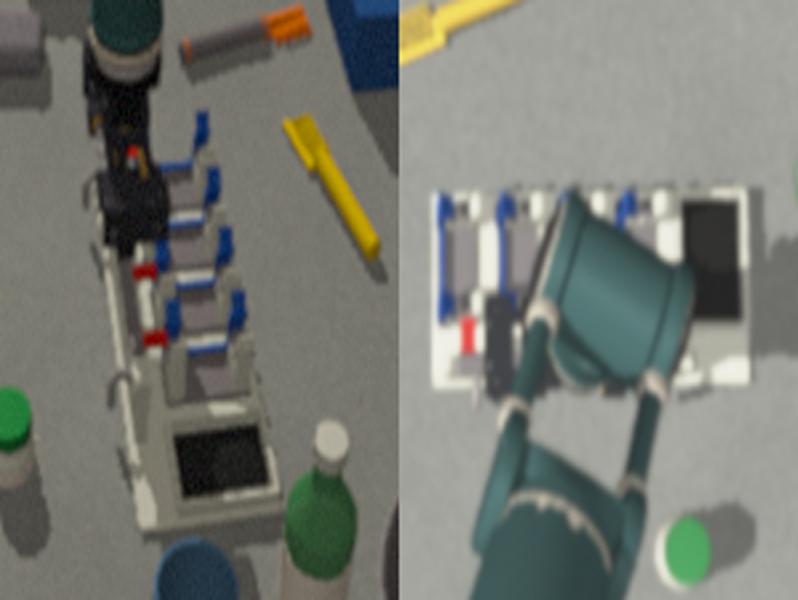

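The side crop, left half at (133,155), shows the red grip between the open fingers. Now I close on it.

Emit:
send_rows(steps=[0,0,0,0,0,0,0,0,0,0,0,0,0,0,0,0,0,0,0,0,0,0,0,0,0,0,0,0,0,0,0,0,0,0,0,0], jaw=-1, squeeze=25)

```text
t: 3.02
tcp_pos: [0.4819, -0.1909, 0.0926]
eef_rot: [[1.0, 0.001, 0.0], [0.001, -1.0, -0.0], [0.0, 0.0, -1.0]]
ft_force: [0.0, 0.8, 2.5]
grip_width: 0.0158
finger_force: 25.0
```

Emit:
send_rows(steps=[0,0.07,0,0,0,0,0,0.14,0,0,0,0,0,0.19,0,0,0,0,0,0.19,0,0,0,0,0,0.19,0,0,0,0])

```text
t: 3.43
tcp_pos: [0.4821, -0.2208, 0.0926]
eef_rot: [[1.0, -0.0, 0.001], [-0.0, -1.0, -0.001], [0.001, 0.001, -1.0]]
ft_force: [-0.3, -0.3, 5.2]
grip_width: 0.0159
finger_force: 25.0
```

Emit:
send_rows(steps=[0,0.03,0,0,0,0,0,0.05,0,0,0,0,0,0.05,0,0,0,0,0,0.05,0,0,0,0])

```text
t: 3.77
tcp_pos: [0.4819, -0.2214, 0.0924]
eef_rot: [[1.0, -0.003, -0.001], [-0.003, -1.0, 0.011], [-0.001, -0.011, -1.0]]
ft_force: [1.3, 24.9, 13.4]
grip_width: 0.0156
finger_force: 25.0
```

Emit:
send_rows(steps=[0,0.02,0,0,0,0,0,0.04,0,0,0,0,0,0.04,0,0,0,0,0,0.04,0,0,0,0])

```text
t: 4.1
tcp_pos: [0.4817, -0.2219, 0.0922]
eef_rot: [[1.0, -0.005, -0.002], [-0.005, -1.0, 0.021], [-0.002, -0.021, -1.0]]
ft_force: [4.5, 44.8, 19.2]
grip_width: 0.016
finger_force: 25.0
```

The stop is at y ≈ -0.2215, so home should be at ≈ -0.1835. I relieve the pressure and release.

Emit:
send_rows(steps=[0,-0.04,0,0,0,0,0,-0.08,0,0,0,0,0,-0.08,0,0,0,0,0,-0.08,0,0,0,0])

```text
t: 4.43
tcp_pos: [0.4819, -0.2208, 0.0923]
eef_rot: [[1.0, 0.001, 0.0], [0.001, -1.0, 0.0], [0.0, -0.0, -1.0]]
ft_force: [0.9, 2.9, 4.8]
grip_width: 0.0163
finger_force: 25.0
```

Emit:
send_rows(steps=[0,0,0,0,0,0,0,0,0,0,0,0,0,0,0,0,0,0,0,0,-0.4,0,0,0,0,0,-0.8,0,0,0,0,0,-0.9,0,0,0,0,-0.4,-0.9,0,0,0,0,-0.9,-0.9,0,0,0,0,-0.9,-0.9,0,0,0,0,-0.9,-0.9,0,0,0,0,-0.9,-0.9,0,0,0], jaw=0)

```text
t: 5.35
tcp_pos: [0.4814, -0.084, 0.2271]
eef_rot: [[1.0, 0.004, 0.0], [0.004, -1.0, 0.0], [0.0, -0.0, -1.0]]
ft_force: [-0.1, -0.0, -0.5]
grip_width: 0.0442
finger_force: 0.0
```

```bash
cat > locate.py <<'E'
from m import *
t=cam('top');s=cam('side');P=cloud(t);z=P[...,2]
print('red',[r[:2] for r in rect(t,red(t),.065,(315,185,450,255),8,6)])
print('redS',[r[:2] for r in rect(s,red(s),.065,(315,250,400,365),8,6)])
print('case',rect(t,blue(t),.05,(195,220,255,282)),rect(s,blue(s),.05,(285,200,335,235)))
print('cf head',rect(t,orange(t),.005,(240,130,300,190)),rect(s,orange(s),.005,(350,215,420,255)))
print('cf',rect(t,(z>.012)&(hsv(t)[2]>70),.016,(240,165,300,215)))
print('hb',rect(t,z>.012,.015,(165,232,205,285)), rect(t,orange(t),.008,(165,200,215,285),3,3))
E
python3 locate.py
```

```text
red [(485.7, -224.6), (504.5, -322.0), (504.5, -254.2)]
redS [(499.1, -183.0), (504.6, -322.5), (504.4, -253.4), (504.5, -118.2)]
case [(457.3, 230.1, 82.9, 61.4, -8.3, [226.8, 250.2])] [(456.4, 222.5, 79.5, 74.2, -7.2, [311.1, 215.1])]
cf head [(752.4, 125.2, 61.9, 36.6, 12.5, [263.4, 154.8])] [(757.0, 125.5, 57.5, 42.0, 12.6, [397.3, 235.7])]
cf [(661.7, 107.2, 121.9, 21.9, 12.2, [269.8, 184.2])]
hb [(459.5, 357.3, 126.3, 25.9, -17.6, [186.7, 250.5])] [(513.6, 344.0, 9.2, 6.1, 89.6, [191.3, 233.1]), (407.2, 375.0, 9.5, 5.3, 63.5, [180.7, 268.3])]
```

Lock is open: the tongues moved 34 mm and now sit between the clips. Nothing has been knocked. Next is comb_fine.

Emit:
send_rows(steps=[0.6,-0.64,0,0,0,0,0.6,-0.64,0,0,0,0,0.6,-0.64,0,0,0,0,0.6,-0.64,0,0,0,0,0.6,-0.64,0,0,0,0])

```text
t: 5.87
tcp_pos: [0.5732, 0.01, 0.2263]
eef_rot: [[1.0, 0.002, -0.001], [0.002, -1.0, -0.001], [-0.001, 0.001, -1.0]]
ft_force: [0.1, 0.4, -0.2]
grip_width: 0.044
finger_force: 0.0
```

Emit:
send_rows(steps=[0.6,-0.64,0,0,0,-0.067,0.6,-0.64,0.3,0,0,-0.067,0.6,-0.64,0.6,0,0,-0.067,0.6,-0.64,0.9,0,0,-0.067,0.6,-0.64,0.9,0,0,-0.067,0.6,-0.64,0.9,0,0,-0.067,0.6,-0.64,0.9,0,0,-0.067,0.6,-0.64,0.9,0,0,-0.067])

```text
t: 6.53
tcp_pos: [0.6614, 0.1043, 0.0927]
eef_rot: [[0.978, 0.208, -0.001], [0.208, -0.978, -0.001], [-0.001, 0.001, -1.0]]
ft_force: [0.4, 0.7, 0.5]
grip_width: 0.0442
finger_force: 0.0
```

```bash
python3 - <<'E'
from h import *
s=ctrl.sense();p=s['tcp_pos'];R=s['eef_rot'];print(p.round(4),R.round(3).tolist())
print((R.T@(np.array([.662,.107,.018])-p)/.15).round(3))
E
```

```text
[0.6614 0.1043 0.0927] [[0.978, 0.208, -0.001], [0.208, -0.978, -0.001], [-0.001, 0.001, -1.0]]
[ 0.008 -0.017  0.498]
```

Emit:
send_rows(steps=[0,-0.02,0.25,0,0,0,0,-0.02,0.5,0,0,0,0,-0.02,0.5,0,0,0,0,-0.02,0.5,0,0,0])

```text
t: 6.87
tcp_pos: [0.6614, 0.108, 0.0191]
eef_rot: [[0.978, 0.208, 0.001], [0.208, -0.978, -0.0], [0.001, 0.0, -1.0]]
ft_force: [0.5, -0.1, 0.4]
grip_width: 0.0443
finger_force: 0.0
```

Emit:
send_rows(steps=[0,0,0,0,0,0,0,0,0,0,0,0,0,0,0,0,0,0,0,0,0,0,0,0,0,0,0,0,0,0,0,0,-0.3,0,0,0,0,0,-0.7,0,0,0,0,0,-0.8,0,0,0,0,0,-0.8,0,0,0], jaw=-1, squeeze=40)

```text
t: 7.62
tcp_pos: [0.6666, 0.1102, 0.1476]
eef_rot: [[0.978, 0.21, 0.016], [0.21, -0.978, 0.002], [0.016, 0.001, -1.0]]
ft_force: [1.5, 1.2, -0.2]
grip_width: 0.0213
finger_force: 40.0
```

Emit:
send_rows(steps=[-0.22,0.27,0,0,0,0.04,-0.45,0.54,0,0,0,0.067,-0.45,0.54,0,0,0,0.067,-0.45,0.54,0,0,0,0.067,-0.45,0.54,0,0,0,0.067])

```text
t: 8.03
tcp_pos: [0.6113, 0.0151, 0.1373]
eef_rot: [[1.0, -0.001, 0.0], [-0.001, -1.0, 0.0], [0.0, -0.0, -1.0]]
ft_force: [0.1, -0.7, -1.8]
grip_width: 0.0209
finger_force: 40.0
```

Emit:
send_rows(steps=[-0.16,0.3,0,0,0,0,-0.33,0.6,0,0,0,0,-0.33,0.6,0,0,0,0,-0.33,0.6,0,0,0,0,-0.33,0.6,0,0,0,0,-0.33,0.6,0,0,0,0])

```text
t: 8.53
tcp_pos: [0.5636, -0.073, 0.1375]
eef_rot: [[1.0, 0.001, 0.001], [0.001, -1.0, 0.001], [0.001, -0.001, -1.0]]
ft_force: [0.1, -0.0, -0.0]
grip_width: 0.0211
finger_force: 40.0
```

```bash
python3 - <<'E'
from m import *
S=ctrl.sense();p=S['tcp_pos'];print(p.round(4),S['eef_rot'].round(3).tolist(),S['grip_width'],S['finger_force'])
t=cam('top');s=cam('side');z=p[2]-.007
m=orange(t); print('head top',rect(t,m,z,(300,120,430,260),5,3)); print('head side',rect(s,orange(s),z,(300,180,480,330),5,3))
a=s['image'][200:350,300:450,::-1];b=t['image'][120:270,270:420,::-1]
cv2.imwrite('pics/p1.png',cv2.resize(np.hstack([a,b]),None,fx=2.66,fy=4,interpolation=cv2.INTER_CUBIC))
E
```

```text
[ 0.5636 -0.073   0.1375] [[1.0, 0.001, 0.001], [0.001, -1.0, 0.001], [0.001, -0.001, -1.0]] 0.021084092949109637 39.99545931816101
head top []
head side [(654.3, -87.0, 57.6, 40.1, -2.9, [386.1, 247.3])]
```

View pics/p1.png

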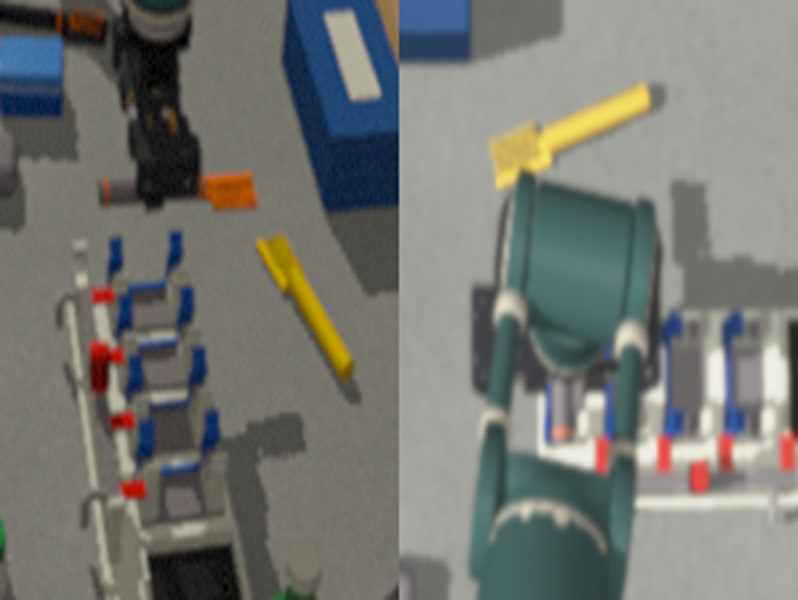

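The side half shows comb_fine held level at crop (180,190), head to +x. The top half shows its butt at (562,415). I check its y, pitch and yaw by triangulation.

```bash
python3 - <<'E'
from m import *
t=cam('top');s=cam('side');Ps=cloud(s)
m=orange(s);m[:180]=0;m[330:]=0;m[:,:360]=0
k=cv2.erode(m.astype(np.uint8),np.ones((3,3)))>0;q=Ps[k];print('head cloud',np.median(q,0).round(4),np.polyfit(q[:,0],q[:,2],1).round(3),np.polyfit(q[:,0],q[:,1],1).round(3))
h,S,v=hsv(t); 
for r in rect(t,(h<20)&(S>60),.13,(320,205,345,235),2,3): print('butt top',r)
g=t['image'][210:228,322:342].astype(int)
for r in (212,216,220,223): print(r,g[r-210].sum(1)//3)
for r in rect(s,(hsv(s)[0]<12)&(hsv(s)[1]>90),.13,(330,240,350,256),2,3): print('butt side',r)
print(onz(t,331.3,223.7,.1305))
E
```

```text
head cloud [ 0.6586 -0.0747  0.12  ] [-0.065  0.163] [-0.031 -0.055]
butt top (510.9, -72.5, 16.8, 5.6, 89.6, [330.8, 227.9])
butt top (500.8, -107.3, 14.0, 2.8, -0.8, [343.8, 231.5])
212 [ 65  65  72  89 110 123 125 120 117 118 116 109 103  99  94  90  88  84
  76  66]
216 [ 68  71  75  88 106 122 140 150 149 136 119 104 102 117 131 133 121  97
  77  73]
220 [204 219 197 156 131 136 152 160 155 141 122 107 104 120 137 143 145 160
 197 224]
223 [204 218 193 146 117 128 150 160 154 140 122 104  95 103 129 168 203 215
 210 192]
butt side (510.8, -74.6, 19.6, 6.1, 83.8, [339.4, 247.8])
[ 0.52288468 -0.07346116  0.1305    ]
```

Emit:
send_rows(steps=[-0.03,0.04,0,0,0,0,-0.03,0.04,0.14,0,0,0,-0.03,0.04,0.28,0,0,0,-0.03,0.04,0.28,0,0,0,-0.03,0.04,0.28,0,0,0])

```text
t: 9.15
tcp_pos: [0.5565, -0.0798, 0.094]
eef_rot: [[1.0, 0.001, -0.004], [0.001, -1.0, 0.001], [-0.004, -0.001, -1.0]]
ft_force: [1.0, -0.1, -0.6]
grip_width: 0.021
finger_force: 40.0
```

Emit:
send_rows(steps=[0,0,0.04,0,0,0,0,0,0.08,0,0,0,0,0,0.12,0,0,0,0,0,0.12,0,0,0])

```text
t: 9.48
tcp_pos: [0.5589, -0.0813, 0.0775]
eef_rot: [[1.0, 0.001, 0.002], [0.001, -1.0, -0.002], [0.002, 0.002, -1.0]]
ft_force: [-0.2, -4.9, 0.6]
grip_width: 0.0209
finger_force: 40.0
```

Emit:
send_rows(steps=[0,0,0.03,0,0,0,0,0,0.06,0,0,0,0,0,0.06,0,0,0])

```text
t: 9.73
tcp_pos: [0.5593, -0.082, 0.0688]
eef_rot: [[1.0, 0.002, 0.003], [0.002, -1.0, -0.003], [0.003, 0.003, -1.0]]
ft_force: [2.1, -7.2, -1.3]
grip_width: 0.021
finger_force: 40.0
```

Emit:
send_rows(steps=[0,0,0.03,0,0,0,0,0,0.06,0,0,0,0,0,0.06,0,0,0])

```text
t: 9.98
tcp_pos: [0.5577, -0.0809, 0.0585]
eef_rot: [[1.0, 0.001, -0.0], [0.001, -1.0, -0.001], [-0.0, 0.001, -1.0]]
ft_force: [2.0, -3.8, -4.3]
grip_width: 0.0209
finger_force: 40.0
```

Emit:
send_rows(steps=[0,0,0.02,0,0,0,0,0,0.03,0,0,0,0,0,0.03,0,0,0,0,0,0.03,0,0,0])

```text
t: 10.32
tcp_pos: [0.5582, -0.0803, 0.0566]
eef_rot: [[1.0, 0.001, 0.0], [0.001, -1.0, -0.0], [0.0, 0.0, -1.0]]
ft_force: [-4.9, -2.9, 9.7]
grip_width: 0.0209
finger_force: 40.0
```

Emit:
send_rows(steps=[0,0,0.01,0,0,0,0,0,0.02,0,0,0,0,0,0.02,0,0,0,0,0,0.02,0,0,0])

```text
t: 10.65
tcp_pos: [0.5583, -0.0804, 0.0563]
eef_rot: [[1.0, 0.001, -0.0], [0.001, -1.0, -0.0], [-0.0, 0.0, -1.0]]
ft_force: [-12.8, -0.9, 28.1]
grip_width: 0.0206
finger_force: 40.0
```

Seated: the tool bottomed at z 0.056 and the push rose to 28 N. I release and lift.

Emit:
send_rows(steps=[0,0,-0.03,0,0,0,0,0,-0.03,0,0,0,0,0,-0.03,0,0,0])

```text
t: 10.9
tcp_pos: [0.5584, -0.08, 0.0568]
eef_rot: [[1.0, 0.0, 0.001], [0.0, -1.0, 0.0], [0.001, -0.0, -1.0]]
ft_force: [-1.1, -1.2, 6.4]
grip_width: 0.0209
finger_force: 40.0
```

Emit:
send_rows(steps=[0,0,0,0,0,0,0,0,0,0,0,0,0,0,0,0,0,0,0,0,0,0,0,0,0,0,-0.3,0,0,0,0,0,-0.6,0,0,0,0,0,-0.9,0,0,0,0,-0.4,-0.9,0,0,0,0,-0.9,-0.9,0,0,0,0,-0.9,-0.9,0,0,0,0,-0.9,-0.9,0,0,0,0,-0.9,-0.9,0,0,0], jaw=-0.1)

```text
t: 11.9
tcp_pos: [0.5576, 0.0577, 0.1911]
eef_rot: [[1.0, 0.005, -0.0], [0.005, -1.0, 0.001], [-0.0, -0.001, -1.0]]
ft_force: [-0.0, -0.9, -0.4]
grip_width: 0.0396
finger_force: 0.0
```

```bash
python3 locate.py; python3 - <<'E'
from m import *
t=cam('top');s=cam('side');P=cloud(t);Ps=cloud(s)
for n,c,Q,roi in(('t',t,P,(320,160,350,210)),('s',s,Ps,(355,240,410,290))):
    for r in rect(c,orange(c),.042,roi,10,1): print(n,'head',r)
    m=np.zeros(orange(c).shape,bool);m[roi[1]:roi[3],roi[0]:roi[2]]=1;q=Q[m&orange(c)];print(np.median(q,0).round(4))
a=s['image'][230:330,310:410,::-1];b=t['image'][150:250,310:410,::-1]
cv2.imwrite('pics/s1.png',cv2.resize(np.hstack([a,b]),None,fx=4,fy=4,interpolation=cv2.INTER_CUBIC))
E
```

```text
red [(485.7, -224.6), (505.6, -323.0), (502.5, -120.1), (504.5, -254.2), (503.5, -187.1)]
redS [(499.1, -183.0), (504.7, -322.5), (504.5, -254.6), (504.6, -115.9)]
case [(457.3, 230.1, 82.9, 61.4, -8.3, [226.6, 250.4])] [(456.7, 223.1, 83.2, 72.1, -11.3, [311.4, 215.0])]
cf head [] []
cf [(644.1, 103.5, 170.5, 150.8, 89.6, [269.2, 191.7])]
hb [(458.5, 356.2, 125.1, 22.5, -16.0, [186.5, 251.0])] [(513.6, 344.0, 9.2, 6.1, 89.6, [191.3, 233.1]), (407.2, 375.0, 9.5, 5.3, 63.5, [180.7, 268.3])]
t head (650.9, -82.0, 60.7, 32.8, -0.6, [331.8, 184.7])
[ 0.6521 -0.0805  0.0422]
s head (649.7, -81.5, 65.5, 39.0, -6.4, [382.4, 267.6])
[ 0.6538 -0.0835  0.0438]
```

View pics/s1.png

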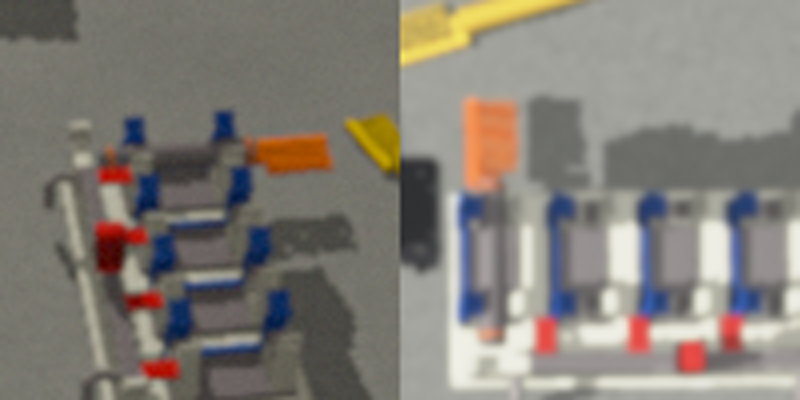

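comb_fine is seated in clip0. Its head is at (0.651, -0.081, z 0.042), parallel within about 1°, and the jaw lines up with its neighbours in the crop. Next is the hairbrush.

Emit:
send_rows(steps=[-0.33,-1,0,0,0,0,-0.33,-1,0,0,0,0,-0.33,-1,0,0,0,0,-0.33,-1,0,0,0,0,-0.33,-1,0,0,0,0])

```text
t: 12.52
tcp_pos: [0.5069, 0.2077, 0.1909]
eef_rot: [[1.0, 0.003, -0.001], [0.003, -1.0, 0.002], [-0.001, -0.002, -1.0]]
ft_force: [-0.7, -0.3, 0.3]
grip_width: 0.0396
finger_force: 0.0
```

Emit:
send_rows(steps=[-0.33,-1,0.2,0,0,0.09,-0.33,-1,0.4,0,0,0.09,-0.33,-1,0.6,0,0,0.09,-0.33,-1,0.6,0,0,0.09,-0.33,-1,0.6,0,0,0.09,-0.33,-1,0.6,0,0,0.09,-0.33,-1,0.6,0,0,0.09])

```text
t: 13.1
tcp_pos: [0.4585, 0.3533, 0.0997]
eef_rot: [[0.961, -0.278, -0.002], [-0.278, -0.961, -0.003], [-0.002, 0.003, -1.0]]
ft_force: [-0.0, -0.2, -0.3]
grip_width: 0.0396
finger_force: 0.0
```

```bash
cat > go.py <<'E'
from h import *
import sys
s=ctrl.sense();p=s['tcp_pos'];R=s['eef_rot'];print(p.round(4),'yaw',np.degrees(np.arctan2(R[1,0],R[0,0])).round(2),s['grip_width'])
print((R.T@(np.array([float(a) for a in sys.argv[1:4]])-p)/.15).round(3))
E
python3 go.py .4585 .3565 .018
```

```text
[0.4585 0.3533 0.0997] yaw -16.14 0.039634295139819066
[-0.005 -0.022  0.545]
```

Emit:
send_rows(steps=[0,-0.02,0.27,0,0,0,0,-0.02,0.54,0,0,0,0,-0.02,0.54,0,0,0,0,-0.02,0.54,0,0,0])

```text
t: 13.43
tcp_pos: [0.46, 0.3554, 0.0198]
eef_rot: [[0.96, -0.281, -0.002], [-0.281, -0.96, -0.002], [-0.001, 0.003, -1.0]]
ft_force: [0.7, 0.1, 0.3]
grip_width: 0.0399
finger_force: 0.0
```

Emit:
send_rows(steps=[0,0,0,0,0,0,0,0,0,0,0,0,0,0,0,0,0,0,0,0,0,0,0,0,0,0,0,0,0,0,0,0,-0.3,0,0,0,0,0,-0.6,0,0,0,0,0,-0.8,0,0,0,0,0,-0.8,0,0,0,0,0,-0.8,0,0,0], jaw=-1)

```text
t: 14.27
tcp_pos: [0.4614, 0.3593, 0.1444]
eef_rot: [[0.961, -0.278, 0.006], [-0.278, -0.961, 0.005], [0.005, -0.006, -1.0]]
ft_force: [0.3, -0.2, -1.7]
grip_width: 0.0209
finger_force: 39.8
```

```bash
python3 go.py .561 -.2165 .140
```

```text
[0.4614 0.3593 0.1444] yaw -16.14 0.020913309789967114
[1.705 3.503 0.016]
```

Emit:
send_rows(steps=[0.2,0.4,0,0,0,-0.03,0.42,0.85,0,0,0,-0.06,0.42,0.85,0,0,0,-0.09,0.42,0.85,0,0,0,-0.09,0.42,0.85,0,0,0,-0.09,0.42,0.85,0,0,0,-0.09])

```text
t: 14.77
tcp_pos: [0.4832, 0.2165, 0.1385]
eef_rot: [[1.0, -0.002, -0.003], [-0.002, -1.0, -0.001], [-0.003, 0.001, -1.0]]
ft_force: [0.6, 0.5, -0.8]
grip_width: 0.021
finger_force: 39.9
```

Emit:
send_rows(steps=[0.08,0.25,0,0,0,0,0.16,0.5,0,0,0,0,0.16,0.75,0,0,0,0,0.16,0.97,0,0,0,0,0.16,0.97,0,0,0,0])

```text
t: 15.18
tcp_pos: [0.508, 0.069, 0.1391]
eef_rot: [[1.0, -0.002, -0.002], [-0.002, -1.0, -0.002], [-0.002, 0.002, -1.0]]
ft_force: [-0.9, 0.4, -0.6]
grip_width: 0.0207
finger_force: 39.9
```

Emit:
send_rows(steps=[0.08,0.25,0,0,0,0,0.16,0.5,0,0,0,0,0.16,0.75,0,0,0,0,0.16,0.97,0,0,0,0,0.16,0.97,0,0,0,0])

```text
t: 15.6
tcp_pos: [0.5332, -0.0763, 0.1396]
eef_rot: [[1.0, -0.002, -0.0], [-0.002, -1.0, -0.002], [-0.0, 0.002, -1.0]]
ft_force: [-0.1, 0.7, -1.2]
grip_width: 0.0205
finger_force: 39.9
```

Emit:
send_rows(steps=[0.08,0.25,0,0,0,0,0.16,0.5,0,0,0,0,0.16,0.75,0,0,0,0,0.16,0.97,0,0,0,0,0.16,0.97,0,0,0,0,0.16,0.97,0,0,0,0])

```text
t: 16.1
tcp_pos: [0.5572, -0.2183, 0.1393]
eef_rot: [[1.0, -0.001, -0.001], [-0.001, -1.0, 0.001], [-0.001, -0.001, -1.0]]
ft_force: [-0.4, 0.3, -1.6]
grip_width: 0.021
finger_force: 39.9
```

```bash
python3 go.py .561 -.2165 .140; python3 - <<'E'
from m import *
t=cam('top');s=cam('side');
for n,c,r in(('t',t,(345,120,430,245)),('s',s,(320,230,470,340))):
    h,S,v=hsv(c)
    for z in rect(c,(h<18)&(S>70),.13,r,2,5): print(n,z)
a=s['image'][210:360,300:450,::-1];b=t['image'][120:270,300:450,::-1]
cv2.imwrite('pics/p2.png',cv2.resize(np.hstack([a,b]),None,fx=2.66,fy=4,interpolation=cv2.INTER_CUBIC))
E
```

```text
[ 0.5572 -0.2183  0.1393] yaw -0.06 0.021012900768556074
[ 0.025 -0.012 -0.005]
t (495.1, -116.9, 25.2, 11.2, -0.8, [346.7, 233.9])
t (499.8, -244.2, 19.6, 14.0, -1.3, [392.2, 231.8])
t (489.6, -314.0, 11.4, 7.5, -27.9, [417.4, 235.0])
s (889.3, -120.4, 212.5, 43.9, 70.3, [464.2, 248.8])
s (646.3, -202.5, 92.7, 52.4, -80.9, [391.2, 272.3])
s (484.8, -265.4, 52.3, 39.1, 83.6, [339.0, 290.8])
s (491.3, -195.6, 75.6, 27.5, -84.0, [339.9, 274.6])
s (493.0, -381.0, 26.4, 17.8, -6.7, [350.0, 321.7])
```

View pics/p2.png

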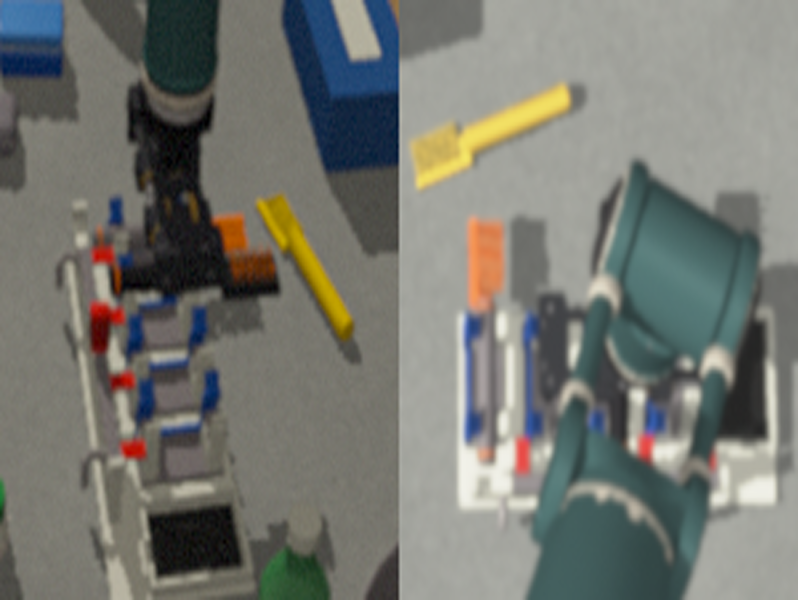

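The hairbrush is held level with its head to +x: butt at side crop (117,278), head end at (279,270).

```bash
python3 - <<'E'
from m import *
s=cam('side')
for u,v in((300+115/2.66,210+278/4),(300+279/2.66,210+270/4),(300+226/2.66,210+275/4)):
    o,d,_=ray(s,u,v);k=(-.217-o[1])/d[1];print((o+k*d).round(4))
E
```

```text
[ 0.501  -0.217   0.1293]
[ 0.683  -0.217   0.1185]
[ 0.6235 -0.217   0.1197]
```

Emit:
send_rows(steps=[0,-0.01,0.14,0,0,0,0,-0.01,0.28,0,0,0,0,-0.01,0.34,0,0,0,0,-0.01,0.4,0,0,0,0,-0.01,0.4,0,0,0])

```text
t: 16.67
tcp_pos: [0.5576, -0.2172, 0.0799]
eef_rot: [[1.0, 0.003, 0.001], [0.003, -1.0, -0.003], [0.001, 0.003, -1.0]]
ft_force: [1.9, -5.7, -0.6]
grip_width: 0.0209
finger_force: 40.0
```

Emit:
send_rows(steps=[0,0,0.03,0,0,0,0,0,0.06,0,0,0,0,0,0.09,0,0,0,0,0,0.12,0,0,0,0,0,0.12,0,0,0])

```text
t: 17.08
tcp_pos: [0.5567, -0.217, 0.0617]
eef_rot: [[1.0, 0.003, -0.0], [0.003, -1.0, -0.001], [-0.0, 0.001, -1.0]]
ft_force: [0.7, -3.1, -4.1]
grip_width: 0.0212
finger_force: 40.0
```

Emit:
send_rows(steps=[0,0,0.02,0,0,0,0,0,0.03,0,0,0,0,0,0.04,0,0,0,0,0,0.04,0,0,0])

```text
t: 17.42
tcp_pos: [0.5571, -0.2165, 0.0594]
eef_rot: [[1.0, 0.002, -0.0], [0.002, -1.0, 0.0], [-0.0, -0.0, -1.0]]
ft_force: [-7.5, 1.8, 16.8]
grip_width: 0.0211
finger_force: 40.0
```

Emit:
send_rows(steps=[0,0,0.01,0,0,0,0,0,0.02,0,0,0,0,0,0.02,0,0,0,0,0,0.02,0,0,0])

```text
t: 17.75
tcp_pos: [0.5574, -0.2165, 0.0589]
eef_rot: [[1.0, 0.002, 0.0], [0.002, -1.0, 0.0], [0.0, -0.0, -1.0]]
ft_force: [-13.8, 4.8, 30.8]
grip_width: 0.0213
finger_force: 40.0
```

Emit:
send_rows(steps=[0,0,-0.02,0,0,0,0,0,-0.03,0,0,0,0,0,-0.03,0,0,0])

```text
t: 18.0
tcp_pos: [0.5574, -0.2164, 0.0592]
eef_rot: [[1.0, 0.001, 0.001], [0.001, -1.0, 0.0], [0.001, -0.0, -1.0]]
ft_force: [-2.9, 2.4, 11.1]
grip_width: 0.0208
finger_force: 40.0
```

Emit:
send_rows(steps=[0,0,0,0,0,0,0,0,0,0,0,0,0,0,0,0,0,0,0,0,0,0,0,0,0,0,-0.3,0,0,0,0,0,-0.6,0,0,0,0,0,-0.9,0,0,0,0,-0.4,-0.9,0,0,0,0,-0.9,-0.9,0,0,0,0,-0.9,-0.9,0,0,0,0,-0.9,-0.9,0,0,0,0,-0.9,-0.9,0,0,0], jaw=-0.1)

```text
t: 19.0
tcp_pos: [0.5564, -0.0795, 0.1925]
eef_rot: [[1.0, 0.005, -0.0], [0.005, -1.0, 0.001], [-0.0, -0.001, -1.0]]
ft_force: [0.1, -0.4, 0.7]
grip_width: 0.0395
finger_force: 0.0
```

Emit:
send_rows(steps=[-0.16,-0.3,0,0,0,0,-0.32,-0.6,0,0,0,0,-0.32,-1,0,0,0,0,-0.32,-1,0,0,0,0,-0.32,-1,0,0,0,0,-0.32,-1,0,0,0,0], jaw=0.9)

```text
t: 19.5
tcp_pos: [0.5085, 0.068, 0.1923]
eef_rot: [[1.0, 0.003, -0.0], [0.003, -1.0, -0.001], [-0.0, 0.001, -1.0]]
ft_force: [-1.0, -0.7, -0.4]
grip_width: 0.0772
finger_force: 0.0
```

```bash
python3 locate.py; python3 - <<'E'
from m import *
t=cam('top');s=cam('side');P=cloud(t);Ps=cloud(s)
for Q in (P,Ps):
  for y in(-.0805,-.2165):
    r=[]
    for a,b in((.50,.52),(.545,.58),(.64,.675)):
        q=Q[(abs(Q[...,0]-(a+b)/2)<(b-a)/2)&(abs(Q[...,1]-y)<.03)&(Q[...,2]>.03)&(Q[...,2]<.08)]; r.append((len(q),np.median(q,0).round(4).tolist() if len(q) else 0,np.percentile(q[:,2],90).round(4) if len(q) else 0))
    print(y,r)
a=s['image'][230:330,310:410,::-1];b=t['image'][150:250,310:410,::-1]
cv2.imwrite('pics/s2.png',cv2.resize(np.hstack([a,b]),None,fx=4,fy=4,interpolation=cv2.INTER_CUBIC))
E
```

```text
red [(487.1, -224.6), (505.6, -323.0), (504.5, -254.2), (503.5, -187.1), (502.5, -120.1)]
redS [(499.1, -183.0), (504.7, -322.5), (504.8, -251.4), (504.7, -115.9)]
case [(457.3, 230.1, 82.9, 61.4, -8.3, [226.6, 250.4])] [(454.3, 198.5, 109.8, 79.5, 83.9, [311.2, 220.0])]
cf head [] []
cf [(614.5, 107.9, 178.7, 92.0, 89.7, [270.7, 200.1])]
hb [] []
-0.0805 [(70, [0.5144, -0.0784, 0.0565], np.float64(0.0654)), (93, [0.5618, -0.0792, 0.0558], np.float64(0.0605)), (133, [0.657, -0.0809, 0.0424], np.float64(0.0479))]
-0.2165 [(77, [0.5114, -0.2131, 0.0576], np.float64(0.0681)), (93, [0.563, -0.2159, 0.0552], np.float64(0.0618)), (157, [0.6576, -0.2165, 0.0486], np.float64(0.0543))]
-0.0805 [(38, [0.5109, -0.0864, 0.0556], np.float64(0.061)), (76, [0.5636, -0.0888, 0.0536], np.float64(0.0601)), (92, [0.6573, -0.0866, 0.0443], np.float64(0.0481))]
-0.2165 [(60, [0.5092, -0.2191, 0.0592], np.float64(0.0694)), (85, [0.5624, -0.2237, 0.0561], np.float64(0.0616)), (125, [0.6575, -0.2256, 0.0501], np.float64(0.0591))]
```

View pics/s2.png

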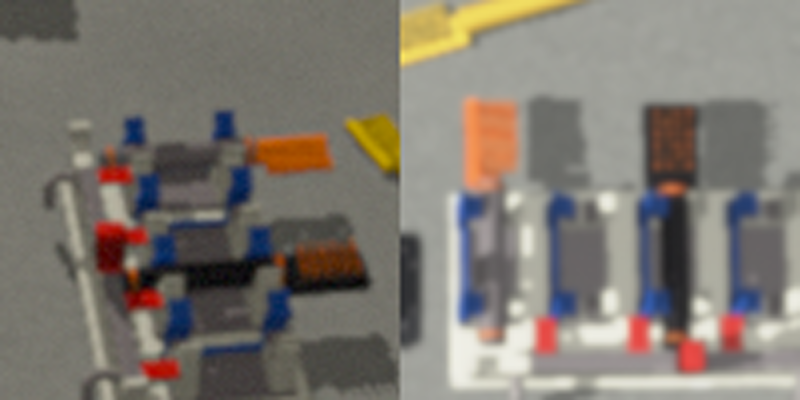

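Both are seated at matching heights. In the top half, the comb is at crop (488,250) and the hairbrush at (677,250), jaws aligned. I check the previously hidden table areas for further brushes while heading to the case.

```bash
python3 go.py .457 .230 .120; python3 - <<'E'
from m import *
t=cam('top');save(t,'top2.png')
E
```

```text
[0.509  0.066  0.1924] yaw -0.08 0.08370546834495318
[-0.348 -1.093  0.482]
```

View pics/top2.png

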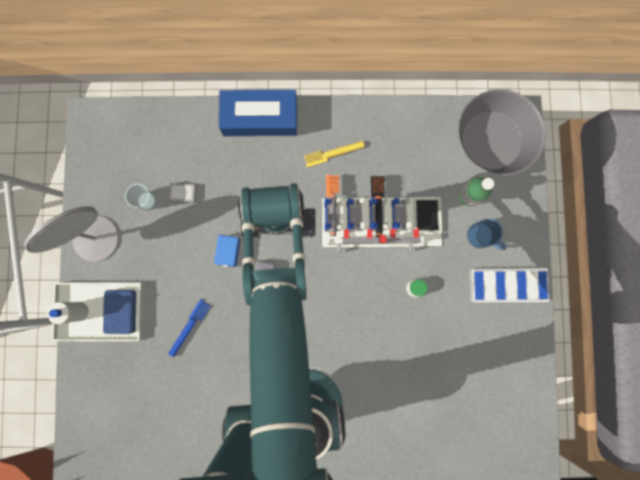

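The top view shows no other brush or comb, so only comb_fine and the hairbrush are present. Both stick out at (333,185) and (377,187). Now the case at (227,251).

Emit:
send_rows(steps=[-0.35,-1,0,0,0,0,-0.35,-1,0,0,0,0,-0.35,-1,0,0,0,0,-0.35,-1,0,0,0,0,-0.35,-1,0,0,0,0,-0.35,-1,0,0,0,0], jaw=1)

```text
t: 20.25
tcp_pos: [0.456, 0.2181, 0.1927]
eef_rot: [[1.0, 0.003, 0.0], [0.003, -1.0, -0.0], [0.0, 0.0, -1.0]]
ft_force: [0.1, -0.6, 0.0]
grip_width: 0.0881
finger_force: 0.0
```

Emit:
send_rows(steps=[0,-0.09,0.1,0,0,0.03,0,-0.09,0.3,0,0,0.046,0,-0.09,0.48,0,0,0.046,0,-0.09,0.48,0,0,0.046,0,-0.09,0.48,0,0,0.046])

```text
t: 20.67
tcp_pos: [0.4553, 0.2289, 0.1192]
eef_rot: [[0.989, -0.145, -0.004], [-0.145, -0.989, -0.002], [-0.004, 0.003, -1.0]]
ft_force: [0.7, -0.2, 0.7]
grip_width: 0.0879
finger_force: 0.0
```

```bash
python3 go.py .457 .230 .036; python3 - <<'E'
from m import *
s=cam('side');t=cam('top');print(rect(s,blue(s),.05,(285,200,335,235)),rect(t,blue(t),.05,(195,220,255,282)))
E
```

```text
[0.4553 0.2289 0.1192] yaw -8.36 0.08785732123613346
[ 0.012 -0.01   0.555]
[(456.4, 222.6, 79.5, 74.3, -7.2, [311.0, 215.2])] [(428.7, 248.2, 32.4, 17.6, 89.6, [220.5, 260.6])]
```

Emit:
send_rows(steps=[0.01,-0.01,0.28,0,0,0,0.01,-0.01,0.4,0,0,0,0.01,-0.01,0.55,0,0,0,0.01,-0.01,0.55,0,0,0,0.01,-0.01,0.55,0,0,0])

```text
t: 21.18
tcp_pos: [0.4582, 0.2322, 0.039]
eef_rot: [[0.99, -0.144, -0.0], [-0.144, -0.99, -0.0], [0.0, 0.0, -1.0]]
ft_force: [-0.3, -1.0, 0.3]
grip_width: 0.0883
finger_force: 0.0
```

Emit:
send_rows(steps=[0,0,0,0,0,0,0,0,0,0,0,0,0,0,0,0,0,0,0,0,0,0,0,0,0,0,0,0,0,0,0,0,-0.3,0,0,0,0,0,-0.6,0,0,0,0,0,-0.75,0,0,0,0,0,-0.75,0,0,0], jaw=-1, squeeze=30)

```text
t: 21.93
tcp_pos: [0.4621, 0.2345, 0.158]
eef_rot: [[0.99, -0.143, 0.012], [-0.143, -0.99, 0.005], [0.011, -0.007, -1.0]]
ft_force: [1.0, 1.0, -1.1]
grip_width: 0.0617
finger_force: 30.0
```

```bash
python3 go.py .565 -.368 .150
```

```text
[0.4621 0.2345 0.158 ] yaw -8.23 0.061744120067955634
[1.254 3.877 0.041]
```

Emit:
send_rows(steps=[0.2,0.2,-0.07,0,0,-0.02,0.4,0.4,-0.13,0,0,-0.046,0.6,0.6,-0.13,0,0,-0.046,0.83,0.75,-0.13,0,0,-0.046,0.83,0.75,-0.13,0,0,-0.046,0.83,0.75,-0.13,0,0,-0.046])

```text
t: 22.43
tcp_pos: [0.5656, 0.1014, 0.169]
eef_rot: [[1.0, -0.003, -0.001], [-0.003, -1.0, -0.0], [-0.001, 0.0, -1.0]]
ft_force: [-1.7, 0.2, -2.2]
grip_width: 0.0612
finger_force: 30.0
```

Emit:
send_rows(steps=[0,0.2,0,0,0,0,0,0.4,0,0,0,0,0,0.6,0,0,0,0,0,0.8,0,0,0,0,0,1,0,0,0,0,0,1,0,0,0,0])

```text
t: 22.93
tcp_pos: [0.5633, -0.0495, 0.169]
eef_rot: [[1.0, -0.001, -0.002], [-0.001, -1.0, -0.002], [-0.002, 0.002, -1.0]]
ft_force: [0.6, -0.0, -2.2]
grip_width: 0.0615
finger_force: 30.0
```

Emit:
send_rows(steps=[0,0.2,0,0,0,0,0,0.4,0,0,0,0,0,0.6,0,0,0,0,0,0.8,0,0,0,0,0,1,0,0,0,0,0,1,0,0,0,0])

```text
t: 23.43
tcp_pos: [0.5643, -0.1993, 0.1694]
eef_rot: [[1.0, -0.001, -0.001], [-0.001, -1.0, -0.001], [-0.001, 0.001, -1.0]]
ft_force: [0.7, 0.3, -1.1]
grip_width: 0.0616
finger_force: 30.0
```

Emit:
send_rows(steps=[0,0.2,0,0,0,0,0,0.4,0,0,0,0,0,0.6,0,0,0,0,0,0.8,0,0,0,0,0,1,0,0,0,0,0,1,0,0,0,0])

```text
t: 23.93
tcp_pos: [0.5649, -0.3493, 0.1694]
eef_rot: [[1.0, -0.001, -0.0], [-0.001, -1.0, -0.001], [-0.0, 0.001, -1.0]]
ft_force: [0.6, 0.1, -2.2]
grip_width: 0.0615
finger_force: 30.0
```

```bash
python3 go.py .565 -.368 .048
```

```text
[ 0.5649 -0.3493  0.1694] yaw -0.07 0.06151795805408947
[0.001 0.123 0.809]
```

Before descending I check the 187 mm wide gripper body against the bottle and the mug.

```bash
python3 - <<'E'
from m import *
t=cam('top');s=cam('side')
for n,c,r in (('t',t,(440,170,505,215)),('s',s,(380,330,440,400))):
    P=cloud(c);h,S,v=hsv(c);q=P[r[1]:r[3],r[0]:r[2]].reshape(-1,3);q=q[(q[:,2]>.03)&(q[:,1]<-.42)]
    for a,b in((.03,.08),(.08,.13),(.13,.16),(.16,.2)):
        k=q[(q[:,2]>a)&(q[:,2]<b)]
        if len(k)>3: print(n,a,len(k),np.percentile(k[:,:2],[3,97],axis=0).round(3).tolist())
P=cloud(t);q=P[215:250,465:515].reshape(-1,3);q=q[q[:,2]>.05];print('mug',np.percentile(q,[3,97],axis=0).round(3).tolist())
E
```

```text
t 0.03 21 [[0.683, -0.595], [0.696, -0.56]]
t 0.08 49 [[0.671, -0.581], [0.684, -0.532]]
s 0.03 381 [[0.593, -0.549], [0.701, -0.505]]
s 0.08 651 [[0.594, -0.578], [0.7, -0.495]]
s 0.13 168 [[0.607, -0.526], [0.644, -0.499]]
s 0.16 157 [[0.611, -0.521], [0.64, -0.492]]
mug [[0.416, -0.571, 0.055], [0.537, -0.309, 0.608]]
```

Bottle edge is at y ≈ -0.481 and the body reaches only -0.461, so there is clearance. I lower to a hover above the kerb.

Emit:
send_rows(steps=[0,0.12,0,0,0,0,0,0.12,0.15,0,0,0,0,0.12,0.35,0,0,0,0,0.12,0.55,0,0,0,0,0.12,0.63,0,0,0,0,0.12,0.63,0,0,0])

```text
t: 24.53
tcp_pos: [0.5623, -0.3613, 0.0709]
eef_rot: [[1.0, 0.002, -0.008], [0.002, -1.0, 0.006], [-0.008, -0.006, -1.0]]
ft_force: [-0.4, 0.7, -2.7]
grip_width: 0.0615
finger_force: 30.0
```

```bash
python3 go.py .565 -.368 .045; python3 - <<'E'
from m import *
s=cam('side');t=cam('top');z=ctrl.sense()['tcp_pos'][2]+.013
P=cloud(s)
a=s['image'][280:400,330:450,::-1];b=t['image'][150:270,370:490,::-1]
cv2.imwrite('pics/w1.png',cv2.resize(np.hstack([a,b]),None,fx=3.33,fy=5,interpolation=cv2.INTER_CUBIC))
m=blue(s);m[:320]=0;m[375:]=0;m[:,:345]=0;m[:,400:]=0;q=P[m];k=q[q[:,2]>.06];print('case pts',np.percentile(q,[3,50,97],axis=0).round(4).tolist())
print(rect(s,m,z))
E
```

```text
[ 0.5623 -0.3613  0.0709] yaw 0.12 0.06147585514195764
[0.019 0.046 0.172]
case pts [[0.4935, -0.5076, 0.0371], [0.531, -0.3914, 0.0775], [0.5924, -0.3379, 0.1373]]
[(548.7, -388.7, 96.0, 80.2, -89.7, [368.0, 337.7])]
```

View pics/w1.png

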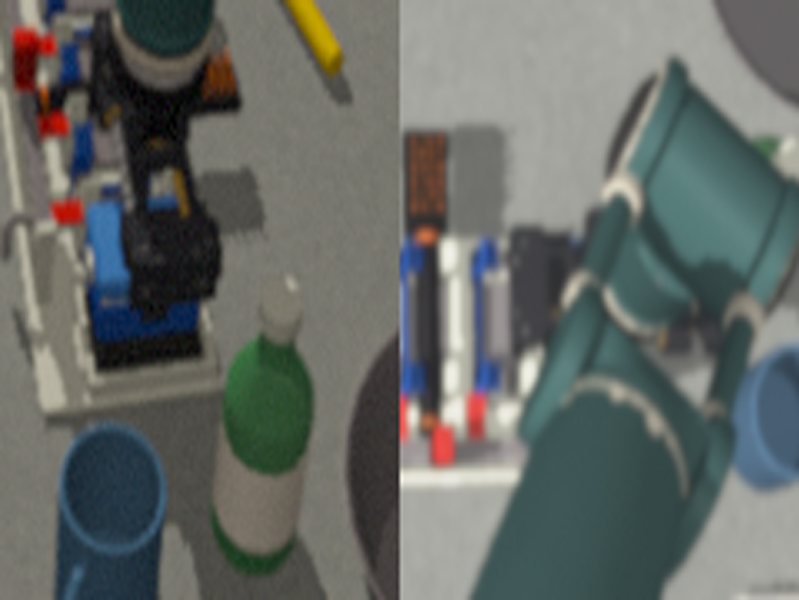

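```bash
python3 go.py .565 -.368 .045; python3 - <<'E'
from m import *
s=cam('side')
for n,u,v,z in(('caseL',330+92/3.33,280+340/5,.034),('caseR',330+199/3.33,280+327/5,.034),('wellL',330+95/3.33,280+372/5,.022),('wellR',330+205/3.33,280+355/5,.022)):
    print(n,onz(s,u,v,z).round(4))
g=s['image'].astype(int)
for v in(338,342,346,350): print(v,g[v,350:398].sum(1)//3, (g[v,350:398,2]-g[v,350:398,0]))
E
```

```text
[ 0.5653 -0.3639  0.0758] yaw 0.1 0.06151553213436813
[-0.002  0.028  0.205]
caseL [ 0.5169 -0.3918  0.034 ]
caseR [ 0.606  -0.3934  0.034 ]
wellL [ 0.5178 -0.4043  0.022 ]
wellR [ 0.61   -0.4037  0.022 ]
338 [117 114 132 155 145  97  69  60  52  54  56  66  65  64  63  63  66  67
  64  51  27  24  25  28  34  29  20  21  23  27  17  23  17  19  17  15
  14  25  17  22  21  30  39  41  45  67  93 113] [-16 -15 -19 -21 -20 -15 -10   4  46  74  92  70  54  51  51  45  46  43
  42  31   8  -2   0  -4   2  -1  -2   2   2   4  -2  -1  -1  -2   1  -2
   1   1   3   2   9  12   1  -6  -5  -3  -8  -8]
342 [118 116 114 131 145 121  55  21  31  37  43  43  41  49  44  42  42  48
  39  41  43  38  41  40  21  24  11  21  21  12  26  24  37  42  40  39
  35  40  36  34  66 112 109 105 112 114 113 117] [-15 -16 -17 -17 -20 -18 -13  -2  25  62  69  73  73  60  64  71  67  61
  76  73  61  68  65  39  18  -2   0   1   0   4  10  27  50  67  66  66
  74  65  72  67  24  -7 -10  -9  -9  -9  -7 -10]
346 [115 125 148 156 127 102  77  39  24  35  40  43  38  42  42  38  41  35
  39  42  42  44  33  35  35  39  34  33  37  25  31  28  25  26  23  20
  25  25   9  44  83 103 112 112 113 118 114 114] [-16 -16 -21 -21 -19 -15 -13  -5  -2  15  37  58  69  60  58  62  57  63
  55  50  50  49  55  43  38  30  25  28  21  25  15  19  14  10  12   2
   0   5  11  -9 -12 -15 -15 -14 -12  -9 -10 -13]
350 [120 116 124 147 153 134 122  92  49  26  24  25  18  23  18  24  19  17
  19  23  24  22  18  24  12  14  14  20  18  11  19  19  20  15  16  14
  21  19  22  22  41  78  98 110  99 100 108 112] [-18 -15 -19 -22 -23 -16 -17 -14  -5  -1  -1  -2   2  -6  -7  -6  -6   2
  -1  -1  -4   2  -8  -4  10  -6  -2  -1  -3  -1  -2  -1   1   1   3   5
  -2  -5   2  -4  -5 -10 -13 -17 -15 -10  -9 -10]
```

The case spans x 0.517–0.606 and the well is centred at x ≈ 0.564, y ≈ -0.368. I shift by 2 mm in x and 4 mm in y, then lower.

Emit:
send_rows(steps=[0.015,0.028,0,0,0,0,0.015,0.028,0.05,0,0,0,0.015,0.028,0.1,0,0,0,0.015,0.028,0.14,0,0,0,0.015,0.028,0.14,0,0,0])

```text
t: 25.1
tcp_pos: [0.5661, -0.3682, 0.0527]
eef_rot: [[1.0, 0.0, -0.003], [0.0, -1.0, 0.002], [-0.003, -0.002, -1.0]]
ft_force: [0.6, 1.4, -2.7]
grip_width: 0.0618
finger_force: 30.0
```

Emit:
send_rows(steps=[0,0,0.02,0,0,0,0,0,0.04,0,0,0,0,0,0.05,0,0,0,0,0,0.05,0,0,0])

```text
t: 25.43
tcp_pos: [0.5674, -0.3691, 0.0477]
eef_rot: [[1.0, 0.001, 0.0], [0.001, -1.0, -0.0], [0.0, 0.0, -1.0]]
ft_force: [-1.1, 2.4, 1.0]
grip_width: 0.0614
finger_force: 30.0
```

Emit:
send_rows(steps=[0,0,0.01,0,0,0,0,0,0.02,0,0,0,0,0,0.02,0,0,0,0,0,0.02,0,0,0])

```text
t: 25.77
tcp_pos: [0.5676, -0.3692, 0.0476]
eef_rot: [[1.0, 0.001, 0.001], [0.001, -1.0, -0.0], [0.001, 0.0, -1.0]]
ft_force: [-6.6, 4.0, 15.2]
grip_width: 0.0618
finger_force: 30.0
```

It is on the floor (0.039 + 0.008 ≈ 0.047). I relieve, open moderately and lift.

Emit:
send_rows(steps=[0,0,-0.02,0,0,0,0,0,-0.02,0,0,0])

```text
t: 25.93
tcp_pos: [0.568, -0.3694, 0.0483]
eef_rot: [[1.0, 0.001, 0.002], [0.001, -1.0, -0.001], [0.002, 0.001, -1.0]]
ft_force: [-0.1, 0.1, -2.2]
grip_width: 0.0621
finger_force: 30.0
```

Emit:
send_rows(steps=[0,0,0,0,0,0,0,0,0,0,0,0,0,0,0,0,0,0,0,0,0,0,0,0,0,0,-0.3,0,0,0,0,0,-0.6,0,0,0,0,0,-0.9,0,0,0,0,0,-0.95,0,0,0,-0.3,-0.4,-0.95,0,0,0,-0.55,-0.98,-0.95,0,0,0,-0.55,-0.98,-0.95,0,0,0,-0.55,-0.98,-0.95,0,0,0,-0.55,-0.98,-0.95,0,0,0], jaw=0.7)

```text
t: 27.02
tcp_pos: [0.4801, -0.2163, 0.1879]
eef_rot: [[1.0, 0.003, -0.005], [0.003, -1.0, 0.005], [-0.005, -0.005, -1.0]]
ft_force: [-0.5, -0.1, -1.4]
grip_width: 0.0748
finger_force: 0.0
```

```bash
python3 go.py .482 -.221 .093; python3 - <<'E'
from m import *
t=cam('top');s=cam('side')
for n,c,r,z in(('t',t,(410,190,450,245),.058),('s',s,(340,310,405,370),.058)): print(n,[q for q in rect(c,blue(c),z,r,40,2)])
P=cloud(t);b=blue(t);b[:190]=0;b[245:]=0;b[:,:412]=0;b[:,445:]=0;q=P[cv2.erode(b.astype(np.uint8),np.ones((5,5)))>0];print(len(q),np.median(q,0),np.linalg.lstsq(np.c_[q[:,:2],np.ones(len(q))],q[:,2],rcond=None)[0] if len(q)>10 else '')
a=s['image'][260:380,320:440,::-1];b=t['image'][150:270,345:465,::-1]
cv2.imwrite('pics/w2.png',cv2.resize(np.hstack([a,b]),None,fx=3.33,fy=5,interpolation=cv2.INTER_CUBIC))
E
```

```text
[ 0.4801 -0.2163  0.1879] yaw 0.16 0.07476582484267591
[0.016 0.034 0.632]
t [(589.2, -364.1, 62.5, 35.9, 89.7, [430.1, 203.0])]
s [(563.1, -388.1, 90.8, 90.1, 86.1, [374.4, 340.2])]
89 [ 0.59212714 -0.37370015  0.05773592] [-3.45424692  1.74007361  2.75138994]
```

View pics/w2.png

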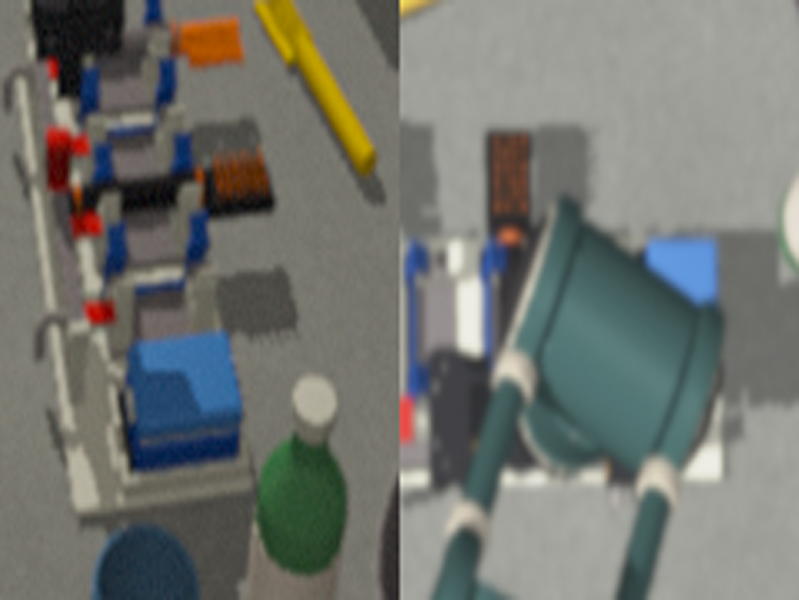

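The case stands flat in the well: side crop (185,400), top at 0.058 as it should be. Both handles are still seated. Now I grip the lock and slide it home.

Emit:
send_rows(steps=[0.01,0.02,0,0,0,0,0.01,0.02,0,0,0,0,0.01,0.02,0,0,0,0,0.01,0.02,0.2,0,0,0,0.01,0.02,0.4,0,0,0,0.01,0.02,0.63,0,0,0,0.01,0.02,0.63,0,0,0,0.01,0.02,0.63,0,0,0], jaw=0)

```text
t: 27.78
tcp_pos: [0.4847, -0.2249, 0.0932]
eef_rot: [[1.0, -0.0, -0.005], [-0.0, -1.0, 0.003], [-0.005, -0.003, -1.0]]
ft_force: [0.6, -0.0, 0.3]
grip_width: 0.0438
finger_force: 0.0
```

Emit:
send_rows(steps=[0,0,0,0,0,0,0,0,0,0,0,0,0,0,0,0,0,0,0,0,0,0,0,0,0,0,0,0,0,0,0,0,0,0,0,0], jaw=-1, squeeze=30)

```text
t: 28.28
tcp_pos: [0.4879, -0.2212, 0.0975]
eef_rot: [[1.0, -0.001, 0.003], [-0.001, -1.0, 0.007], [0.003, -0.007, -1.0]]
ft_force: [1.8, 17.8, 7.9]
grip_width: 0.0157
finger_force: 30.0
```

Emit:
send_rows(steps=[0,-0.06,0,0,0,0,0,-0.12,0,0,0,0,0,-0.18,0,0,0,0,0,-0.23,0,0,0,0,0,-0.23,0,0,0,0,0,-0.23,0,0,0,0])

```text
t: 28.78
tcp_pos: [0.4878, -0.1901, 0.0975]
eef_rot: [[1.0, 0.001, 0.004], [0.001, -1.0, -0.001], [0.004, 0.001, -1.0]]
ft_force: [-0.3, 1.7, 8.1]
grip_width: 0.0156
finger_force: 30.0
```

Emit:
send_rows(steps=[0,-0.03,0,0,0,0,0,-0.06,0,0,0,0,0,-0.06,0,0,0,0,0,-0.06,0,0,0,0])

```text
t: 29.12
tcp_pos: [0.4878, -0.1827, 0.0975]
eef_rot: [[1.0, 0.001, 0.004], [0.001, -1.0, -0.003], [0.004, 0.003, -1.0]]
ft_force: [-0.1, -3.4, 6.6]
grip_width: 0.0156
finger_force: 30.0
```

Emit:
send_rows(steps=[0,-0.02,0,0,0,0,0,-0.03,0,0,0,0,0,-0.03,0,0,0,0,0,-0.03,0,0,0,0])

```text
t: 29.45
tcp_pos: [0.4878, -0.1823, 0.0975]
eef_rot: [[1.0, 0.003, 0.005], [0.003, -1.0, -0.011], [0.005, 0.011, -1.0]]
ft_force: [-2.1, -19.9, 1.4]
grip_width: 0.0158
finger_force: 30.0
```

Home stop reached: about 38.5 mm of travel and 20 N. I relieve, release and retreat.

Emit:
send_rows(steps=[0,0.02,0,0,0,0,0,0.02,0,0,0,0])

```text
t: 29.62
tcp_pos: [0.4878, -0.1826, 0.0975]
eef_rot: [[1.0, 0.001, 0.004], [0.001, -1.0, -0.005], [0.004, 0.005, -1.0]]
ft_force: [-1.9, -7.9, 5.8]
grip_width: 0.0158
finger_force: 30.0
```

Emit:
send_rows(steps=[0,0,0,0,0,0,0,0,0,0,0,0,0,0,0,0,0,0,0,0,0,0,0,0,0,0,-0.3,0,0,0,0,0,-0.6,0,0,0,0,0,-0.9,0,0,0,0,-0.4,-1,0,0,0,0,-1,-1,0,0,0,0,-1,-1,0,0,0,0,-1,-1,0,0,0,0,-1,-1,0,0,0], jaw=0)

```text
t: 30.62
tcp_pos: [0.4858, -0.0254, 0.2457]
eef_rot: [[1.0, 0.005, 0.001], [0.005, -1.0, 0.002], [0.001, -0.002, -1.0]]
ft_force: [-0.0, 0.2, -0.6]
grip_width: 0.0439
finger_force: 0.0
```

Emit:
send_rows(steps=[0,-0.3,0,0,0,0,0,-0.6,0,0,0,0,0,-1,0,0,0,0,0,-1,0,0,0,0,0,-1,0,0,0,0,0,-1,0,0,0,0,0,-1,0,0,0,0])

```text
t: 31.2
tcp_pos: [0.4857, 0.1193, 0.2447]
eef_rot: [[1.0, 0.001, -0.001], [0.001, -1.0, -0.001], [-0.001, 0.001, -1.0]]
ft_force: [-0.1, 0.1, -0.1]
grip_width: 0.0438
finger_force: 0.0
```

```bash
python3 - <<'E'
from m import *
t=cam('top');s=cam('side')
print('red t',[r[:2] for r in rect(t,red(t),.065,(315,185,450,255),8,6)]);print('red s',[r[:2] for r in rect(s,red(s),.065,(315,250,400,365),8,6)])
print('case',rect(t,blue(t),.058,(412,190,445,245),40,2))
print('cf',rect(t,orange(t),.042,(320,160,350,196),10,1))
h,S,v=hsv(t);print('hb',rect(t,((v<60)|orange(t)),.045,(362,165,392,196),20,1))
P=cloud(t);b=blue(t);b[:190]=0;b[245:]=0;b[:,:412]=0;b[:,445:]=0;q=P[cv2.erode(b.astype(np.uint8),np.ones((5,5)))>0];print(np.median(q,0))
a=s['image'][250:370,310:430,::-1];b=t['image'][150:270,320:440,::-1]
cv2.imwrite('pics/f.png',cv2.resize(np.hstack([a,b]),None,fx=3.33,fy=5,interpolation=cv2.INTER_CUBIC))
E
```

```text
red t [(506.3, -214.8), (485.9, -186.7), (502.8, -80.8), (504.3, -283.5), (502.7, -148.0)]
red s [(498.8, -143.9), (505.2, -283.7), (505.0, -218.7), (503.6, -82.6)]
case [(561.0, -363.1, 87.6, 62.3, -1.7, [428.3, 213.1])]
cf [(650.9, -82.0, 60.7, 32.8, -0.6, [331.7, 184.4])]
hb []
[ 0.56307816 -0.36231847  0.0566965 ]
```

View pics/f.png

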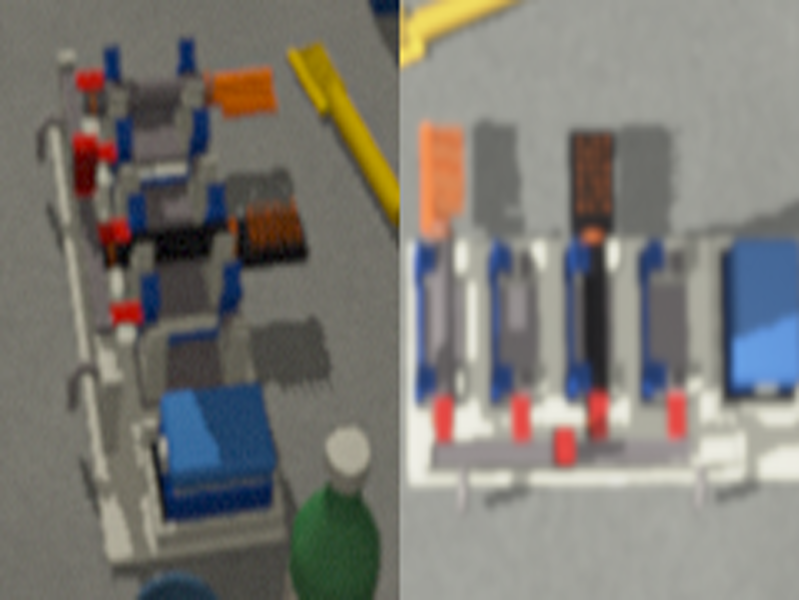

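The tongues at crop (443,418) and (597,412) sit over both butts. They moved 37–39 mm back from the open stop. The case is within 5 mm in the well, at the right height, and the arm is clear. I hand in.

```bash
python3 -c "
from station import ctrl
print(ctrl.hand_in())"
```

```text
the job is handed in; nothing more can be done
None
```

I handed the job in with comb_fine in clip0 and the hairbrush in clip2 (the only two present), the denture case flat in the well, the lock fully home and the arm clear; the station gave no verdict.

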